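# Lock out the cooktop isolator

## Robot

A 7-joint arm with a two-finger parallel gripper is mounted at the origin on the work surface. World frame = base frame: x ahead of the robot, y to its left, z up, the work surface at z = 0. Lengths are in m, angles in rad, forces in N, time in s.
With the tool pointing down it reaches from about 0.4 to 0.85 m from the base axis. Payload 10.4 kg.
Tool frame: the origin (TCP) lies midway between the tips of the shut fingers; the grasp point (between the pads) lies 19 mm behind it; z points along the fingers, y is the direction in which the jaws open and shut (so a half turn about z gives the same grasp; the last joint's range is limited). The gripper opens to 87 mm and grips with 3 to 60 N. Pads are 19 mm wide; open, the fingers measure 117 mm over their backs; the gripper's body (75 mm by 190 mm) begins 51 mm behind the grasp point.
Start: joints at [1.204, 0.332, -0.065, 1.46, 0.022, 1.35, -0.088], TCP at [0.211, -0.588, 0.223] pointing down, gripper open.
Joint ranges: [-2.6, 2.6], [-0.5, 2.12], [-1.47, 1.34], [0.16, 2.42], [-1.27, 4.41], [0.06, 2.06], [-2.6, 2.6]. Speed limits (rad/s): [2.22, 2.22, 2.79, 2.79, 3.14, 3.14, 3.14].

## Interface

Orientations are given as a unit quaternion [x, y, z, w].
In Python, from station import * gives the robot as it stands.
- The arm moves only by the shell command python3 -m pendant 'ROWS' [OPENING]. ROWS is JSON, a list of rows, each an object with "slide": the shift along the tool's x, y, z in mm, a list of three; "yaw": the turn about the tool's z in degrees. A call has 1 to 20 rows; each row shifts and turns the commanded pose from where the row before left it, along the tool's axes as they then stand; what a row does not reach is not made up. A row lasts 1/8 s, in which the tool goes at most 62.5 mm and 10.7 degrees, less where a joint would pass 70% of its speed; a pose out of reach is approached as far as the arm can. A call is refused whole if a number of a shift passes 62.5 or a number of a turn 10.7, either way. A call with a gripper value outside its range is refused whole. OPENING is the opening, from 0 (shut) to 1 (fully open), set as the call begins (- or left out, the last holds). The fingers move at their own pace and stop on an object; the grip force is fixed at half the most. Time passes only in rows, so rows that do not move let the fingers close. It gives the time, the measured TCP pose, the force and the opening at its end, in the units of the state.
- sense(): the state, without advancing time (a new reading comes with each control period).
- grab_frame(name): name is "side" or "top" or "wrist"; returns (picture, depth): 420x560x3 uint8, red, green, blue; 420x560 float32, m along the optical axis (not along the pixel's ray), 0 where there is no reading.
- camera_params(name): a dict with "fx", "fy", "cx", "cy" (pixels), "xyz" and "attitude" of the camera in the world; the wrist camera has in their place "mount" (4x4, takes a point from camera to tool coordinates, whose origin is the TCP and whose axes are the flange's). Camera axes: x right, y up, looking along -z (the intrinsics and any distortion apply to the point x, -y, -z); pixel columns grow to the right and rows downward; lengths in m; the calibration is good to about 2 mm. A picture is of the moment at which its call begins: read the wrist's pose just before it. camera_params takes no time and is no camera call.
- close_job(): hands the job in, once; it reports no verdict.
Trained networks look in the newest picture that a camera, given by its name, has taken for a name from the list of things; names that differ only in an ending like _2 or _b are one class to them, and where a whole thing is asked for, a point or a joint stands for the part that bears it (a point fixed in the world has none). Each returns a list of dicts, best first, with "p" (0 to 1); they miss things now and then, are a little off and sometimes report something else, mostly with a low value. They report only what shows in the picture. A call takes as long as a camera call.
- find_in(label, camera): "xyz" ([x, y, z] in m, in world coordinates, good to about 4 mm: the middle of the surface that is visible of it).
- spot_point(label, camera): "xyz" ([x, y, z] in m, in world coordinates, good to about 4 mm: a listed point, or the origin of a listed thing).
The state is a dict: "clock": time; "joints": joint angles; "qd": joint speeds; "joint_efforts": joint torques, N m; "eef_pos": TCP position; "ee_rot": TCP orientation; "contact_force": force on the tool from outside, world axes, zero at the start; "moment": the same for the moment, N m; "grip_width": finger opening in m.
Only numpy, scipy, OpenCV 4.12 (cv2) and the standard library are available. Lean on these libraries where they do the work, as an engineer would, in place of code of your own. Each camera call takes 0.05 s, during which the arm holds its last target.

## Task

Lock the cooktop off for service: swing the isolator's red handle all the way round to off, then slide the steel hasp plate up until its two holes line up with the two holes in the handle. Then put the red pin fully down through hole 1 (the holes nearest the handle's pivot) and after it the yellow pin fully down through hole 2, and let go. Leave the blue pin in its stand, and do not disturb the mug, the jar or the pepper mill.

Things in the scene. Friction and masses are not known exactly. Their poses are not given: they have to be found in the camera images.
- face (a point): reference point on the isolator's sloped grey face (the isolator is fixed; the face is 280 mm up the slope by 250 mm wide, and slopes 30 degrees from level, rising away from the robot). Frame of the face: x up the slope away from the robot, y to the left, z straight out of the face (30 degrees from vertical, leaning to the robot). The point lies on the face, 130 mm up the slope from its lower edge
- handle (a joint): angle of the red rotary handle about the face's outward normal: 0 = on (arm points up the slope), growing clockwise as seen by someone looking at the face, to 1.571 = off (arm points to the right, face -y), where there is a hard stop. Stiff: stays where it is left, needs about 2 to 4 N at the grip. It starts between 0 and 0.4
- handle_pivot (a point): point on the handle's axis, 50 mm out from the face, level with handle_grip; fixed, at face coordinates (0, 80, 50) mm
- handle_grip (a point): middle of the handle's round black grip post, 20 mm diameter, which stands 45 mm out of the arm along the face normal, at 125 mm from the pivot; 50 mm out from the face (post from 27 to 72 mm). The arm is a red bar 36 mm wide and 7 mm thick, 20 to 27 mm out from the face
- handle_hole1 (a point): hole 1 of the handle's arm, 15 mm diameter, 40 mm from the pivot; the point lies on the hole's axis, 29 mm out from the face (2 mm above the arm). Axes turn with the handle: x along the arm to the grip, z out of the face
- handle_hole2 (a point): hole 2 of the handle's arm, 15 mm diameter, 78 mm from the pivot; the point lies on the hole's axis, 29 mm out from the face (2 mm above the arm)
- hasp (a joint): slide of the steel hasp plate up the slope (face +x), in m: range 0 to 0.060, starts between 0 and 0.020; with the handle at off the holes line up at 0.045, which is NOT a stop: the plate can overshoot. Stiff: stays where it is left, needs about 2 to 3 N
- hasp_grip (a point): middle of the hasp's round yellow grip post, 16 mm diameter, standing out of the plate along the face normal from 37 to 79 mm out of the face; the point is 60 mm out. It is 60 mm down the slope from the line through the hasp's two holes. The plate is 90 mm along the slope, 76 mm wide, 6 mm thick, 31 to 37 mm out from the face, and passes over the handle's arm
- hasp_hole1 (a point): hole 1 of the hasp plate (marked with one dot), 15 mm diameter; the point lies on its axis, 29 mm out from the face (2 mm below the plate, 8 mm below its upper face, on which a pin's collar comes to rest). Axes as the face
- hasp_hole2 (a point): hole 2 of the hasp plate (marked with two dots), 15 mm diameter, 38 mm to the right of hole 1; the point lies on its axis, 29 mm out from the face as for hole 1. Axes as the face
- stand: fixed black pin stand, 60 mm (its x) by 170 mm (its y) by 40 mm tall, origin at the centre of its underside; three upright holes of 14 mm diameter and 36 mm depth in a row along its y at -50, 0 and +50 mm. The pins' collars rest on its top
- red_center (a point): centre (half-way up) of the loose red lock pin, 78 mm tall, about 50 g, z from tip to knob: steel shank 10 mm diameter, 32 mm long, tapered tip; collar 24 mm diameter, 4 mm thick; round red knob 18 mm diameter, 42 mm long. Tip 39 mm and collar's underside 7 mm below this point, knob's middle 18 mm above. Starts upright in any one of the stand's holes
- yellow_center (a point): centre (half-way up) of the loose yellow lock pin, 78 mm tall, about 50 g, z from tip to knob: steel shank 10 mm diameter, 32 mm long, tapered tip; collar 24 mm diameter, 4 mm thick; round yellow knob 18 mm diameter, 42 mm long. Tip 39 mm and collar's underside 7 mm below this point, knob's middle 18 mm above. Starts upright in any one of the stand's holes
- blue_center (a point): centre (half-way up) of the loose blue lock pin, 78 mm tall, about 50 g, z from tip to knob: steel shank 10 mm diameter, 32 mm long, tapered tip; collar 24 mm diameter, 4 mm thick; round blue knob 18 mm diameter, 42 mm long. Tip 39 mm and collar's underside 7 mm below this point, knob's middle 18 mm above. Starts upright in any one of the stand's holes; a bystander, stays in the stand
- pin_red: the red lock pin itself, origin at its tip
- pin_yellow: the yellow lock pin itself, origin at its tip
- mug_center (a point): centre of a loose blue mug, 80 mm diameter, 95 mm tall, with a handle; bystander
- jar_center (a point): centre of a loose amber jar with a black cap, 64 mm diameter, 115 mm tall; bystander
- mill_center (a point): centre of a loose, slender wooden pepper mill, up to 54 mm diameter, 185 mm tall, standing close to the left (face +y) side of the isolator; bystander

How it is judged:
On the way, in this order (a step that is already met when the one before it is completed fails the run):
1. the handle is at off (value of joint handle above 1.5 rad), for 0.2 s.
2. the hasp's holes are lined up with the handle's (value of joint handle above 1.5 rad and distance between handle_hole1 and hasp_hole1 below 0.005 m and distance between handle_hole2 and hasp_hole2 below 0.005 m), for 0.2 s.
3. the red pin is through hole 1 (all of step 2 and x of red_center in the frame of hasp_hole1 between -0.009 and 0.009 m and y of red_center in the frame of hasp_hole1 between -0.009 and 0.009 m and z of red_center in the frame of hasp_hole1 between 0.008 and 0.019 m and angle between the z axis of red_center and the z axis of hasp_hole1, either way round below 0.25 rad), for 0.2 s.
4. the yellow pin is through hole 2 as well (all of step 3 and x of yellow_center in the frame of hasp_hole2 between -0.009 and 0.009 m and y of yellow_center in the frame of hasp_hole2 between -0.009 and 0.009 m and z of yellow_center in the frame of hasp_hole2 between 0.008 and 0.019 m and angle between the z axis of yellow_center and the z axis of hasp_hole2, either way round below 0.25 rad), for 0.2 s.
At the end, for the whole second after the job is handed in: The handle is at off (past 1.50 rad), each hasp hole is within 5 mm of the handle hole of the same number, the red pin sits fully down in hole 1 and the yellow in hole 2 (collar within about 4 mm of the plate, within 9 mm sideways, within 0.25 rad of square to the face), both at rest and released (all of step 4 and linear speed of each of pin_red, pin_yellow below 0.02 m/s); the robot touches nothing.
It fails at once if the blue pin is moved more than 25 mm (distance of blue_center from where it was at the start of the episode above 0.025 m).
It fails at once if the mug is moved more than 25 mm (distance of mug_center from where it was at the start of the episode above 0.025 m).
It fails at once if the jar is moved more than 25 mm (distance of jar_center from where it was at the start of the episode above 0.025 m).
It fails at once if the pepper mill is moved more than 25 mm (distance of mill_center from where it was at the start of the episode above 0.025 m).
It fails at once if the mug, jar or pepper mill is tipped over (angle between any of mug_center, jar_center, mill_center's own z axis and vertical above 0.5 rad).
It also fails if it takes over 72 s, if anything falls off the work surface, if the arm or the gripper's body presses on something with over 40 N, if the wrist force passes 120 N, or if a joint passes its speed limit or range.

## Working session

There is one attempt and no reset: what is moved stays moved. The work goes in short steps, Python scripts to look and compute and a shell command to move; the robot and the scene stay as the last step left them, time stands still between calls to the robot, and variables do not carry over. Pictures are saved under pics/ and viewed, and the job is handed in when it is done.

```bash
mkdir -p pics; ls; cat > h.py <<'E'
from station import *
import numpy as np, cv2
from scipy.spatial.transform import Rotation as R
def save(cam,name):
    p,d=grab_frame(cam); cv2.imwrite('pics/'+name+'.png',p[:,:,::-1]); return p,d
def show(lbls,cams,fn):
    for l in lbls:
        for c in cams:
            r=fn(l,c); print(l,c,[(np.round(q['xyz'],4).tolist(),round(q['p'],2)) for q in r[:2]])
E
python3 - <<'E'
from h import *
s=sense();print(s)
for c in ('side','top','wrist'):
    save(c,c+'0'); print(c,camera_params(c))
show(['face','handle_pivot','handle_grip','handle_hole1','hasp_grip','hasp_hole1','hasp_hole2','red_center','yellow_center','blue_center','mug_center','jar_center','mill_center','stand'],['side','top'],spot_point)
print(sense()['clock'])
E
```

```text
pics
{'clock': 0.0, 'joints': array([ 1.20440015,  0.33286392, -0.06469884,  1.46091799,  0.02160336,
        1.34991117, -0.08849792]), 'qd': array([-0.00015887,  0.00129316, -0.00029782,  0.00098603, -0.00109441,
        0.00051631,  0.00019971]), 'joint_efforts': array([ 5.76217426e-04, -6.23266697e+01,  2.53168697e-02, -3.89896989e+01,
       -6.12023938e-02,  3.96115123e-02,  1.45479444e-04]), 'eef_pos': array([ 0.21052905, -0.58806981,  0.22177004]), 'ee_rot': array([ 9.85259725e-01,  1.71063674e-01, -1.53894814e-04, -6.85338339e-04]), 'contact_force': array([0.38431818, 0.74252714, 0.06004446]), 'moment': array([-0.03755965, -0.02308467, -0.053573  ]), 'grip_width': 0.0869975269782266}
side {'fx': 434.933438421347, 'fy': 434.933438421347, 'cx': 283.9367293623694, 'cy': 214.32748336655456, 'xyz': array([ 0.40294367, -0.89078006,  0.91254368]), 'attitude': array([ 0.42371049, -0.0305071 , -0.0638104 ,  0.9030321 ])}
top {'fx': 533.0334999531432, 'fy': 533.0334999531432, 'cx': 278.8969176948702, 'cy': 210.09165879277333, 'xyz': array([0.38178819, 0.0113067 , 1.395769  ]), 'attitu
[... 1752 characters left out ...]
 0.1549, 0.1637], 0.28)]
blue_center side [([0.518, -0.2584, 0.0446], 0.52), ([0.4897, -0.3533, 0.0443], 0.51)]
blue_center top [([0.4915, -0.35, 0.0451], 0.57)]
mug_center side [([0.4377, 0.3248, 0.051], 0.87), ([0.5199, -0.2572, 0.007], 0.21)]
mug_center top [([0.4394, 0.3223, 0.0469], 0.75), ([0.5187, -0.2577, 0.0034], 0.36)]
jar_center side [([0.6782, -0.2585, 0.0572], 0.75)]
jar_center top [([0.6768, -0.2603, 0.062], 0.83)]
mill_center side [([0.6466, 0.2655, 0.0943], 0.73)]
mill_center top [([0.6391, 0.2697, 0.0916], 0.89), ([0.4397, 0.3257, 0.0471], 0.18)]
stand side [([0.5039, -0.3031, 0.0022], 0.7), ([0.503, -0.3042, 0.0507], 0.18)]
stand top [([0.505, -0.3018, -0.0009], 0.67)]
1.55
```

View pics/side0.png

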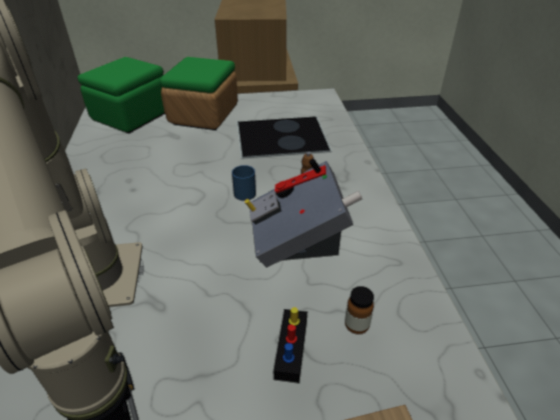

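View pics/top0.png

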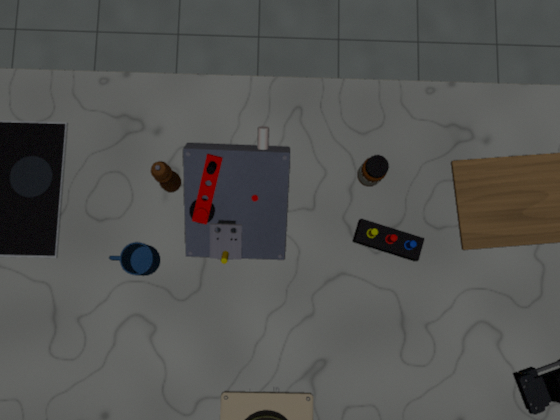

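The pictures show the stand with yellow, red and blue from left to right. The handle is about 0.2 rad from on, and the hasp is near its bottom. Next I refine the face pose from depth.

```bash
cat >> h.py <<'E'
def cloud(cam,d):
    c=camera_params(cam); v,u=np.indices(d.shape)
    P=np.stack([(u-c['cx'])/c['fx']*d,-(v-c['cy'])/c['fy']*d,-d],-1)
    if 'xyz' in c: return P@R.from_quat(c['attitude']).as_matrix().T+c['xyz']
    s=sense(); M=c['mount']; P=P@M[:3,:3].T+M[:3,3]
    return P@R.from_quat(s['ee_rot']).as_matrix().T+s['eef_pos']
E
python3 - <<'E'
from h import *
for cam in ('top','side'):
    p,d=grab_frame(cam); P=cloud(cam,d); 
    h,s,v=cv2.split(cv2.cvtColor(p,cv2.COLOR_RGB2HSV))
    f=np.array([.559,.088,.116]); best=None
    n=np.array([-.5,0,.866])
    Q=P-f
    reg=(d>0)&(np.abs(Q@n)<.012)&(np.abs(Q[...,1])<.16)&(np.abs(Q[...,0])<.17)
    for it in range(4):
        A=P[reg]; c=np.median(A,0); c=A.mean(0); U=np.linalg.svd(A-c,full_matrices=False)[2]; n=U[2]*np.sign(U[2][2])
        reg=(d>0)&(np.abs((P-c)@n)<.004)&(np.abs(Q[...,1])<.16)&(np.abs(Q[...,0])<.17)
    A=P[reg]; print(cam,len(A),'n',n.round(4),'tilt',np.degrees(np.arccos(n[2])),'yaw from n',np.degrees(np.arctan2(-n[1],-n[0])),'out of face pt',(f-c)@n)
    m=(reg*255).astype(np.uint8); m=cv2.morphologyEx(m,cv2.MORPH_CLOSE,np.ones((5,5)))
    # rect in face coords with yaw0 basis
    x=np.array([1,0,0])-n*n[0]; x/=np.linalg.norm(x); y=np.cross(n,x)
    B=np.stack([(A-f)@x,(A-f)@y],1).astype(np.float32)*1000
    print(cv2.minAreaRect(B), B.min(0),B.max(0))
    red=(s>150)&((h<8)|(h>172))&(v>80)
    print('red face dot',[ (np.median(P[red&reg],0)).round(4) if (red&reg).any() else None])
E
```

```text
top 8030 n [-0.4976  0.0063  0.8674] tilt 29.84342453413742 yaw from n -0.7297916909972996 out of face pt -0.0012427709490006112
((11.324005126953125, 0.8521347045898438), (249.82321166992188, 281.1868591308594), 89.123291015625) [-130.27061  -125.540245] [152.77928 126.75618]
red face dot [array([0.5899, 0.0437, 0.1369])]
side 3840 n [-0.4951  0.0033  0.8688] tilt 29.67585506944073 yaw from n -0.3835649021435054 out of face pt -0.002012176780069506
((9.238861083984375, 15.53643798828125), (289.8562316894531, 279.6145324707031), 89.46580505371094) [-131.53816 -130.35022] [149.367   159.77646]
red face dot [array([0.5874, 0.0469, 0.1361])]
```

```bash
python3 - <<'E'
from h import *
import cv2
p=cv2.imread('pics/top0.png')
cv2.imwrite('pics/topz.png',cv2.resize(p[130:280,150:310],None,fx=4.5,fy=4,interpolation=cv2.INTER_CUBIC))
E
```

```text
(no output)
```

View pics/topz.png

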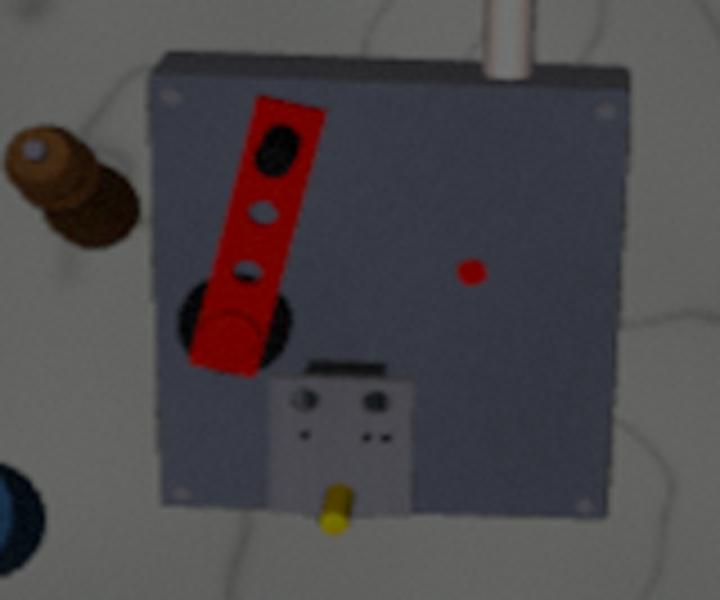

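```bash
python3 -m pendant '[{"slide":[0,0,-50],"yaw":10.2},{"slide":[0,0,-50],"yaw":10.2},{"slide":[40,0,-20],"yaw":0},{"slide":[50,-20,0],"yaw":0},{"slide":[50,-40,0],"yaw":0},{"slide":[50,-55,0],"yaw":0},{"slide":[50,-60,0],"yaw":0},{"slide":[40,-60,0],"yaw":0},{"slide":[10,-60,0],"yaw":0},{"slide":[0,-60,0],"yaw":0},{"slide":[0,-60,0],"yaw":0},{"slide":[0,-60,0],"yaw":0},{"slide":[0,-60,0],"yaw":0},{"slide":[0,-60,0],"yaw":0},{"slide":[0,-60,0],"yaw":0},{"slide":[0,-50,0],"yaw":0},{"slide":[0,-30,0],"yaw":0},{"slide":[0,0,0],"yaw":0}]'
cat >> h.py <<'E'
Z=np.array([0,0,0])
F0=np.array([.559,.0878,.1175]); PSI=np.radians(-.8)
def face_R():
    x=np.array([np.cos(PSI)*np.cos(np.pi/6),np.sin(PSI)*np.cos(np.pi/6),.5]); y=np.array([-np.sin(PSI),np.cos(PSI),0])
    return np.stack([x,y,np.cross(x,y)],1)
def f2w(p): return F0+face_R()@(np.array(p)/1000)
def w2f(p): return face_R().T@(np.array(p)-F0)*1000
def delta(target_grasp, s=None):
    """tool-frame slide in mm to bring grasp point (19mm behind TCP) to target"""
    s=s or sense(); M=R.from_quat(s['ee_rot']).as_matrix()
    g=s['eef_pos']-.019*M[:,2]
    return (M.T@(np.array(target_grasp)-g)*1000).round(1)
def yaw():
    M=R.from_quat(sense()['ee_rot']).as_matrix(); return np.degrees(np.arctan2(M[1,0],M[0,0])), M[:,2]
E
python3 - <<'E'
from h import *
save('wrist','w1'); print(yaw(),sense()['eef_pos'])
L=['handle_grip','handle_pivot','handle_hole1','hasp_grip','hasp_hole1','face']
for l in L:
    r=spot_point(l,'wrist'); print(l,[(w2f(q['xyz']).round(1).tolist(),round(q['p'],2)) for q in r[:3]])
E
```

```text
clock: 3.9
eef_pos: [0.4843, 0.1161, 0.3427]
ee_rot: [1.0, -0.004, 0.0, -0.0]
contact_force: [-0.6, -0.4, 0.5]
grip_width: 0.0872
(np.float64(-0.6013102432785065), array([ 8.09422048e-05, -1.46198281e-04, -9.99999986e-01])) [0.48469311 0.11410415 0.34257145]
handle_grip [([121.3, 51.0, 42.9], 0.92), ([-38.7, 38.8, 27.5], 0.24)]
handle_pivot [([-0.2, 81.2, 48.9], 0.87)]
handle_hole1 [([38.4, 73.2, 31.2], 0.69), ([78.0, 67.3, 29.8], 0.58)]
hasp_grip [([-96.5, 20.9, 55.7], 0.97)]
hasp_hole1 [([-38.5, 1.2, 30.1], 0.92), ([-36.6, 40.4, 26.6], 0.83)]
face [([1.3, 0.0, -1.8], 0.74)]
```

View pics/w1.png

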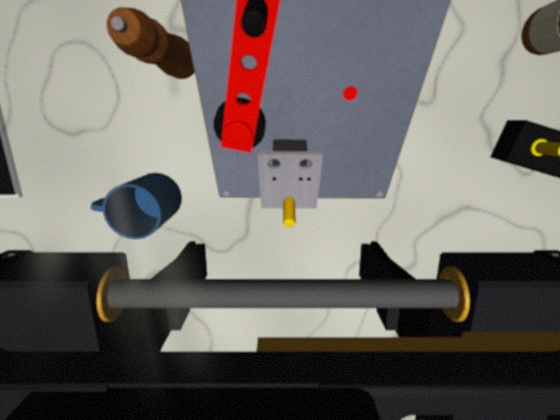

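```bash
python3 - <<'E'
from h import *
p,d=grab_frame('wrist'); P=cloud('wrist',d); h,s,v=cv2.split(cv2.cvtColor(p,cv2.COLOR_RGB2HSV))
Q=(P-F0)@face_R()*1000
m=(s>150)&((h<8)|(h>172))&(v>80)&(d>0)&(np.abs(Q[...,2]-27)<6)
A=Q[m]; c=cv2.minAreaRect(A[:,:2].astype(np.float32)); print(len(A),np.median(A[:,2]),c)
for x0 in range(0,130,20):
    k=np.abs(A[:,0]-x0)<4
    if k.any(): print(x0,A[k,1].min().round(1),A[k,1].max().round(1))
print(delta(f2w([122,54,56])))
E
```

```text
4449 26.181753301357745 ((52.366981506347656, 66.63790893554688), (35.963016510009766, 160.89012145996094), 77.28163146972656)
0 60.1 97.0
20 55.3 93.0
40 50.9 87.9
60 45.9 83.1
80 41.9 79.5
100 36.6 75.0
120 32.5 69.7
[152.  -30.  134.6]
```

```bash
python3 -m pendant '[{"slide":[40,-8,0],"yaw":0},{"slide":[50,-10,0],"yaw":0},{"slide":[50,-8,0],"yaw":0},{"slide":[12,-2,20],"yaw":0},{"slide":[0,0,40],"yaw":0},{"slide":[0,0,40],"yaw":0},{"slide":[0,0,25],"yaw":0},{"slide":[0,0,9],"yaw":0},{"slide":[0,0,0],"yaw":0}]'
python3 - <<'E'
from h import *
print(delta(f2w([122,52.5,56])),sense()['contact_force'])
save('wrist','w2')
E
```

```text
clock: 5.42
eef_pos: [0.6369, 0.1394, 0.2087]
ee_rot: [1.0, -0.006, -0.0, 0.0]
contact_force: [0.2, -0.7, -0.1]
grip_width: 0.0873
[0.5 0.2 0.7] [ 0.17978638 -0.66356814 -0.08499399]
```

View pics/w2.png

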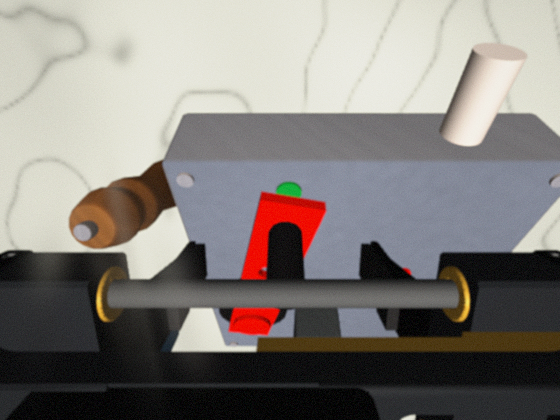

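The black post (about 287,250) sits midway between the jaws, so I close.

```bash
python3 -m pendant '[{"slide":[0,0,0],"yaw":0},{"slide":[0,0,0],"yaw":0},{"slide":[0,0,0],"yaw":0},{"slide":[0,0,0],"yaw":0},{"slide":[0,0,0],"yaw":0}]' 0.05
python3 - <<'E'
from h import *
s=sense();print(s['contact_force'])
# arc waypoints relative to the current grip, in tool axes
M=R.from_quat(s['ee_rot']).as_matrix(); prev=f2w([125*np.cos(.222),80-125*np.sin(.222),56])
for a in np.append(np.arange(.222+.075,1.571,.075),[1.58,1.61]):
    p=f2w([125*np.cos(a),80-125*np.sin(a),56]); print(round(a,3),(M.T@(p-prev)*1000).round(1)); prev=p
E
```

```text
clock: 6.1
eef_pos: [0.6372, 0.1397, 0.2085]
ee_rot: [1.0, -0.006, 0.0, 0.0]
contact_force: [0.2, 0.3, -0.2]
grip_width: 0.0451
[ 0.1560624   0.30693952 -0.22098362]
0.297 [-2.1  9.1  1.2]
0.372 [-2.7  8.8  1.5]
0.447 [-3.2  8.6  1.9]
0.522 [-3.8  8.3  2.2]
0.597 [-4.3  7.9  2.5]
0.672 [-4.8  7.5  2.8]
0.747 [-5.3  7.1  3.1]
0.822 [-5.7  6.6  3.3]
0.897 [-6.2  6.1  3.6]
0.972 [-6.5  5.6  3.8]
1.047 [-6.9  5.   4. ]
1.122 [-7.2  4.4  4.1]
1.197 [-7.4  3.7  4.3]
1.272 [-7.7  3.1  4.4]
1.347 [-7.8  2.4  4.5]
1.422 [-8.   1.7  4.6]
1.497 [-8.1  1.   4.7]
1.58 [-9.   0.3  5.2]
1.61 [-3.2 -0.1  1.9]
```

```bash
python3 -m pendant '[{"slide":[0,0,0],"yaw":0},{"slide":[0,0,0],"yaw":0},{"slide":[0,0,0],"yaw":0},{"slide":[0,0,0],"yaw":0},{"slide":[0,0,0],"yaw":0}]'

```

```text
clock: 6.72
eef_pos: [0.6373, 0.1394, 0.2086]
ee_rot: [1.0, -0.006, 0.0, 0.0]
contact_force: [0.9, -1.7, 0.6]
grip_width: 0.0195
```

```bash
python3 -m pendant '[{"slide":[-2.1,9.1,1.2],"yaw":0},{"slide":[-2.7,8.8,1.5],"yaw":0},{"slide":[-3.2,8.6,1.9],"yaw":0},{"slide":[-3.8,8.3,2.2],"yaw":0},{"slide":[-4.3,7.9,2.5],"yaw":0},{"slide":[-4.8,7.5,2.8],"yaw":0},{"slide":[-5.3,7.1,3.1],"yaw":0},{"slide":[-5.7,6.6,3.3],"yaw":0}]'
python3 -c "
from h import *
s=sense();M=R.from_quat(s['ee_rot']).as_matrix();print(w2f(s['eef_pos']-.019*M[:,2]),s['contact_force'],s['grip_width'])"
```

```text
clock: 7.72
eef_pos: [0.6039, 0.0768, 0.1901]
ee_rot: [1.0, -0.006, -0.0, -0.001]
contact_force: [1.3, 4.4, 3.7]
grip_width: 0.019
[ 84.83894167 -10.37715153  56.8260334 ] [1.26017473 4.44215159 3.65539409] 0.01897270132940807
```

```bash
python3 -m pendant '[{"slide":[-6.2,6.1,3.6],"yaw":0},{"slide":[-6.5,5.6,3.8],"yaw":0},{"slide":[-6.9,5,4],"yaw":0},{"slide":[-7.2,4.4,4.1],"yaw":0},{"slide":[-7.4,3.7,4.3],"yaw":0},{"slide":[-7.7,3.1,4.4],"yaw":0},{"slide":[-7.8,2.4,4.5],"yaw":0},{"slide":[-8,1.7,4.6],"yaw":0},{"slide":[-8,1,4.7],"yaw":0},{"slide":[-8,0.3,4.7],"yaw":0},{"slide":[-3,0,1.8],"yaw":0},{"slide":[0,0,0],"yaw":0}]'
python3 -c "
from h import *
s=sense();M=R.from_quat(s['ee_rot']).as_matrix();print(w2f(s['eef_pos']-.019*M[:,2]),s['contact_force'],s['grip_width'])"
```

```text
clock: 9.22
eef_pos: [0.5269, 0.0424, 0.146]
ee_rot: [1.0, -0.007, -0.0, 0.001]
contact_force: [-3.9, -1.0, 8.8]
grip_width: 0.018
[ -3.51065318 -45.84014417  56.92536758] [-3.86313855 -1.01041367  8.78613097] 0.0180097775423511
```

```bash
python3 -m pendant '[{"slide":[-4,0,2.3],"yaw":0},{"slide":[-3,0,1.7],"yaw":0},{"slide":[0,0,0],"yaw":0}]'
python3 - <<'E'
from h import *
s=sense();M=R.from_quat(s['ee_rot']).as_matrix();print(w2f(s['eef_pos']-.019*M[:,2]),s['contact_force'],s['grip_width'])
for c in ('top','wrist','side'):
  p,d=save(c,c+'3'); P=cloud(c,d); h,s,v=cv2.split(cv2.cvtColor(p,cv2.COLOR_RGB2HSV))
  Q=(P-F0)@face_R()*1000
  m=(s>150)&((h<8)|(h>172))&(v>60)&(d>0)&(np.abs(Q[...,2]-27)<8)&(np.abs(Q[...,0])<60)&(np.abs(Q[...,1])<130)
  A=Q[m]; print(c,len(A)); 
  if len(A)>20: print(cv2.minAreaRect(A[:,:2].astype(np.float32)))
E
```

```text
clock: 9.6
eef_pos: [0.5213, 0.0423, 0.1428]
ee_rot: [1.0, -0.007, 0.002, 0.001]
contact_force: [1.0, -1.4, 9.0]
grip_width: 0.0181
[ -9.95369454 -46.00262041  56.91694743] [ 0.9606266  -1.39811969  9.02475048] 0.018124653346811383
top 240
((0.4207191467285156, 83.69464111328125), (40.16584777832031, 37.655242919921875), 88.43065643310547)
wrist 15091
((-5.768352508544922, 17.849586486816406), (46.23880386352539, 170.49722290039062), 0.0881711021065712)
side 61
((-0.7852983474731445, -57.8682861328125), (21.943511962890625, 34.18816375732422), 87.68338012695312)
```

View pics/side3.png

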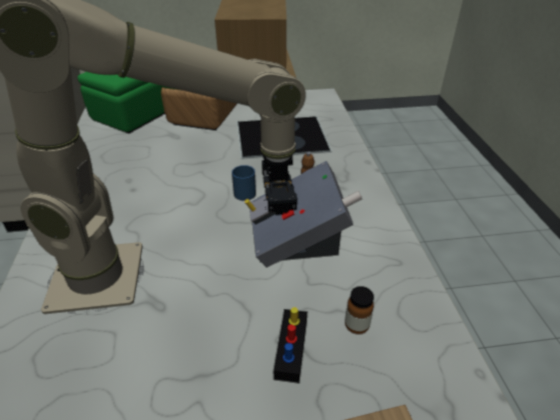

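View pics/wrist3.png

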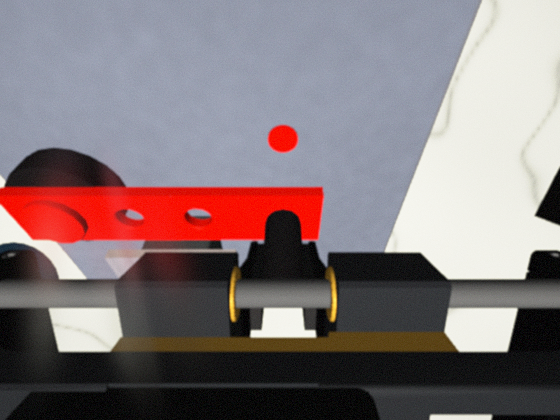

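```bash
python3 -m pendant '[{"slide":[0,0,0],"yaw":0},{"slide":[0,0,0],"yaw":0},{"slide":[0,0,0],"yaw":0},{"slide":[0,0,-10],"yaw":0},{"slide":[0,0,-40],"yaw":0},{"slide":[0,0,-50],"yaw":0},{"slide":[0,0,-30],"yaw":0},{"slide":[-40,-20,0],"yaw":0},{"slide":[-20,-30,0],"yaw":0},{"slide":[0,0,0],"yaw":0}]' 0.45
python3 - <<'E'
from h import *
print(delta(f2w([-97,21,63])),sense()['contact_force'])
p,d=save('wrist','w4'); P=cloud('wrist',d); h,s,v=cv2.split(cv2.cvtColor(p,cv2.COLOR_RGB2HSV))
Q=(P-F0)@face_R()*1000
m=(s>150)&((h<8)|(h>172))&(v>60)&(d>0)&(np.abs(Q[...,2]-27)<6)&(np.abs(Q[...,0])<60)&(np.abs(Q[...,1])<130)
A=Q[m]; print(len(A),cv2.minAreaRect(A[:,:2].astype(np.float32)))
m=(s>120)&(h>20)&(h<35)&(d>0)&(v>60)&(np.abs(Q[...,2]-60)<30)&(Q[...,0]>-140)
A=Q[m]; print(len(A), np.median(A,0),A.min(0),A.max(0))
for l in ['hasp_grip','hasp_hole1','handle_hole1','handle_pivot','handle_grip']:
    r=spot_point(l,'wrist'); print(l,[(w2f(q['xyz']).round(1).tolist(),round(q['p'],2)) for q in r[:3]])
E
```

```text
clock: 11.0
eef_pos: [0.4599, 0.097, 0.2727]
ee_rot: [1.0, -0.004, 0.001, 0.0]
contact_force: [0.9, 0.4, 0.4]
grip_width: 0.0391
[-16.4 -13.4 168.1] [0.88242179 0.37479514 0.388267  ]
6501 ((-1.0610027313232422, 15.769546508789062), (37.32199478149414, 170.0381317138672), 0.09509143233299255)
468 [-91.99978734  17.10869415  63.91431557] [-102.33674881   10.21732711   35.75048181] [-89.19885897  24.27442215  78.76705484]
hasp_grip [([-93.2, 22.8, 58.6], 0.64), ([-3.5, 39.3, 34.8], 0.4)]
hasp_hole1 [([-37.6, 3.4, 29.6], 0.88), ([-41.1, 37.8, 27.1], 0.67)]
handle_hole1 [([-1.9, 38.3, 33.8], 0.93), ([0.3, 6.6, 30.4], 0.89)]
handle_pivot [([-1.0, 80.6, 48.6], 0.62)]
handle_grip [([-2.3, 0.9, -0.8], 0.58), ([1.4, -47.0, 47.9], 0.56)]
```

View pics/w4.png

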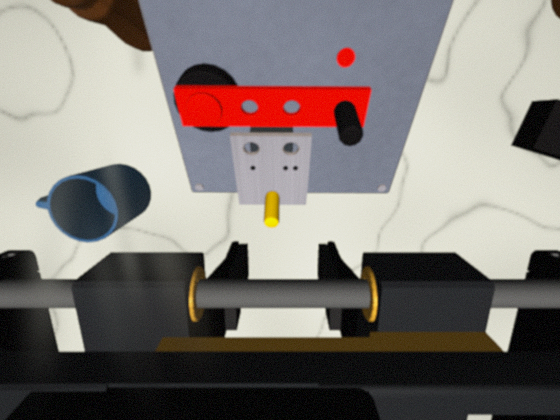

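```bash
python3 -m pendant '[{"slide":[-17,-11.5,0],"yaw":0},{"slide":[0,0,40],"yaw":0},{"slide":[0,0,50],"yaw":0},{"slide":[0,0,50],"yaw":0},{"slide":[0,0,27.5],"yaw":0},{"slide":[0,0,0],"yaw":0}]'
python3 -m pendant '[{"slide":[0,0,0],"yaw":0},{"slide":[0,0,0],"yaw":0},{"slide":[0,0,0],"yaw":0},{"slide":[0,0,0],"yaw":0}]' 0.03
python3 - <<'E'
from h import *
s=sense();M=R.from_quat(s['ee_rot']).as_matrix();print(w2f(s['eef_pos']-.019*M[:,2]),s['contact_force'],s['grip_width'])
save('wrist','w5')
E
```

```text
clock: 12.05
eef_pos: [0.4422, 0.1065, 0.1027]
ee_rot: [1.0, -0.006, -0.002, 0.0]
contact_force: [-0.5, -0.5, 0.2]
grip_width: 0.0392
clock: 12.55
eef_pos: [0.4449, 0.1091, 0.1052]
ee_rot: [1.0, -0.005, 0.001, -0.002]
contact_force: [1.5, 9.9, 0.6]
grip_width: 0.0152
[-95.74553202  19.67145013  63.02024104] [1.46163788 9.8533412  0.63560817] 0.01515641270659059
```

View pics/w5.png

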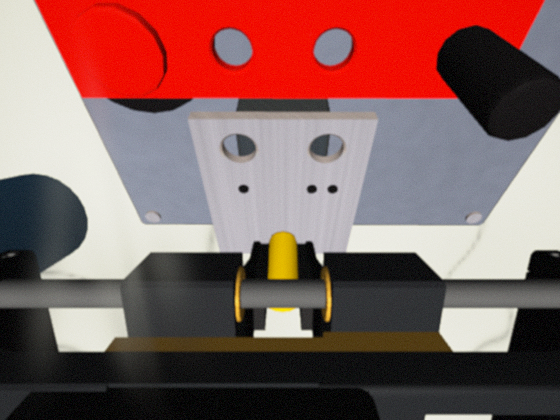

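```bash
cat >> h.py <<'E'
def px2f(cam,u,v,out):
    c=camera_params(cam); r=np.array([(u-c['cx'])/c['fx'],-(v-c['cy'])/c['fy'],-1.])
    if 'xyz' in c: o=c['xyz']; r=R.from_quat(c['attitude']).as_matrix()@r
    else:
        s=sense(); M=R.from_quat(s['ee_rot']).as_matrix(); m=c['mount']
        o=s['eef_pos']+M@m[:3,3]; r=M@m[:3,:3]@r
    a=w2f(o); b=face_R().T@r
    return (a+b*(out-a[2])/b[2]).round(1)
def ell(p,u,v,pad=30,thr=None):
    """ellipses of the hole near u,v: contours of grey edge"""
    g=cv2.cvtColor(p,cv2.COLOR_RGB2GRAY)[v-pad:v+pad,u-pad:u+pad]
    e=cv2.Canny(g,40,100); return e
E
python3 - <<'E'
from h import *
for u,v,o in [(239,148,37),(327,148,37),(232,46.5,27),(333,46.5,27)]: print(px2f('wrist',u,v,o))
E
```

```text
[-37.2  38.1  37. ]
[-37.    0.5  37. ]
[ 0.1 38.  27. ]
[ 0.2  1.2 27. ]
```

```bash
python3 -m pendant '[{"slide":[5.2,0,-3],"yaw":0},{"slide":[5.2,0,-3],"yaw":0},{"slide":[5.2,0,-3],"yaw":0},{"slide":[5.2,0,-3],"yaw":0},{"slide":[5.2,0,-3],"yaw":0},{"slide":[5.2,0,-3],"yaw":0},{"slide":[0,0,0],"yaw":0}]'
python3 - <<'E'
from h import *
s=sense();M=R.from_quat(s['ee_rot']).as_matrix();print(w2f(s['eef_pos']-.019*M[:,2]),s['contact_force'],s['grip_width'])
save('wrist','w6')
E
```

```text
clock: 13.48
eef_pos: [0.4758, 0.1088, 0.1229]
ee_rot: [1.0, -0.005, 0.001, -0.002]
contact_force: [0.3, 9.7, -0.8]
grip_width: 0.0155
[-60.15945063  19.74623741  62.91759282] [ 0.30909671  9.66309302 -0.76227413] 0.01548181347184079
```

View pics/w6.png

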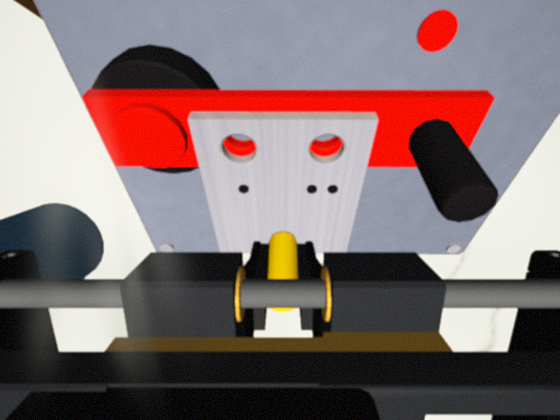

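```bash
python3 - <<'E'
from h import *
for u,v,o in [(239,148,37),(327,148,37),(150,92,27),(420,92.5,27),(420,164.5,27),(210,165.5,27),(150,164.5,27)]: print(px2f('wrist',u,v,o))
p=cv2.imread('pics/w6.png'); cv2.imwrite('pics/w6z.png',cv2.resize(p[80:200,180:400],None,fx=3.6,fy=4,interpolation=cv2.INTER_CUBIC))
E
```

```text
[-1.4 38.1 37. ]
[-1.3  0.6 37. ]
[18.5 73.1 27. ]
[ 18.7 -35.7  27. ]
[-17.6 -47.2  27. ]
[-18.8  55.1  27. ]
[-18.3  84.3  27. ]
```

View pics/w6z.png

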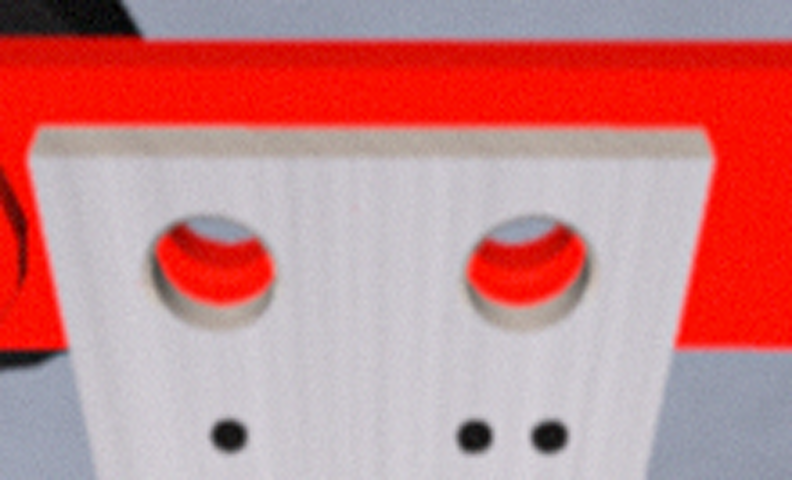

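```bash
python3 -m pendant '[{"slide":[1.2,0,-0.7],"yaw":0},{"slide":[0,0,0],"yaw":0},{"slide":[0,0,0],"yaw":0}]'
python3 - <<'E'
from h import *
s=sense();M=R.from_quat(s['ee_rot']).as_matrix();print(w2f(s['eef_pos']-.019*M[:,2]),s['contact_force'],s['grip_width'])
save('wrist','w7')
E
python3 -m pendant '[{"slide":[0,0,0],"yaw":0},{"slide":[0,0,0],"yaw":0},{"slide":[0,0,0],"yaw":0},{"slide":[0,0,-15],"yaw":0},{"slide":[0,0,-40],"yaw":0},{"slide":[0,0,-50],"yaw":0},{"slide":[0,0,-50],"yaw":0},{"slide":[0,0,-10],"yaw":0},{"slide":[0,0,0],"yaw":0}]' 0.4
python3 - <<'E'
from h import *
save('wrist','w8')
E
```

```text
clock: 13.9
eef_pos: [0.4763, 0.1088, 0.1233]
ee_rot: [1.0, -0.005, 0.0, -0.002]
contact_force: [-1.2, 9.9, -2.3]
grip_width: 0.0154
[-59.44367874  19.76387861  62.94019322] [-1.17846345  9.89167294 -2.29487233] 0.015378871924911034
clock: 15.08
eef_pos: [0.4767, 0.1059, 0.2884]
ee_rot: [1.0, -0.006, 0.001, 0.0]
contact_force: [-0.5, -0.2, -0.3]
grip_width: 0.0346
```

View pics/w8.png

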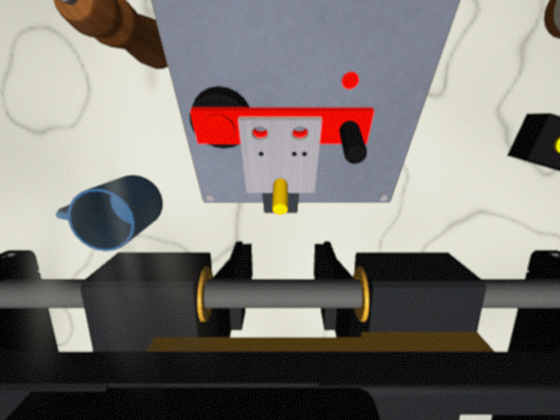

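```bash
python3 - <<'E'
from h import *
for u,v,o in [(260,132,37),(299.5,132,37),(340,108.5,27),(340,143,27),(215,108.5,27),(215,143.5,27)]: print(px2f('wrist',u,v,o))
g=np.array([.5036,-.3008,.065]); print(delta(g),yaw()[0])
E
python3 -m pendant '[{"slide":[10,40,0],"yaw":6},{"slide":[0,60,0],"yaw":6},{"slide":[0,60,0],"yaw":6},{"slide":[-20,60,0],"yaw":0.7},{"slide":[-20,60,0],"yaw":0},{"slide":[-20,60,0],"yaw":0},{"slide":[-20,40,0],"yaw":0},{"slide":[-20,0,0],"yaw":0},{"slide":[0,0,0],"yaw":0}]' 0.36
python3 - <<'E'
from h import *
save('wrist','w9'); print(yaw()[0],sense()['eef_pos'])
show(['red_center','yellow_center','blue_center'],['wrist','top'],spot_point)
E
```

```text
[-0.8 37.5 37. ]
[-0.7  0.8 37. ]
[ 17.6 -35.7  27. ]
[-19.6 -40.7  27. ]
[17.4 78.1 27. ]
[-20.4  83.9  27. ]
[ 32.5 406.2 241.4] -0.7064862305683904
clock: 16.25
eef_pos: [0.2993, -0.2251, 0.2867]
ee_rot: [0.986, -0.169, -0.001, -0.0]
contact_force: [1.0, 0.3, 0.2]
grip_width: 0.0312
-19.40931026080863 [ 0.30021321 -0.22498973  0.28689496]
red_center wrist []
red_center top [([0.5051, -0.2989, 0.0458], 0.48), ([0.4904, -0.3516, 0.0423], 0.28)]
yellow_center wrist []
yellow_center top [([0.522, -0.2588, 0.0451], 0.48)]
blue_center wrist []
blue_center top [([0.4879, -0.3506, 0.0425], 0.41), ([0.519, -0.2568, 0.0032], 0.25)]
```

View pics/w9.png

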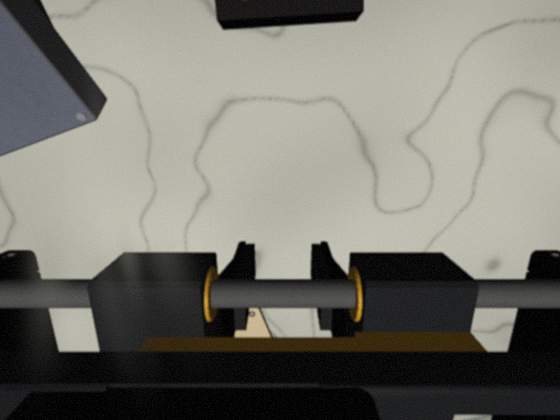

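```bash
python3 -m pendant '[{"slide":[50,0,0],"yaw":0},{"slide":[50,0,20],"yaw":0},{"slide":[50,0,30],"yaw":0},{"slide":[0,0,0],"yaw":0}]'
python3 - <<'E'
from h import *
save('wrist','w10'); print(yaw()[0],sense()['eef_pos'])
show(['red_center','yellow_center','blue_center'],['wrist'],spot_point)
print(delta([.504,-.3005,.065]))
E
```

```text
clock: 17.1
eef_pos: [0.4431, -0.2743, 0.2332]
ee_rot: [0.986, -0.168, -0.003, -0.002]
contact_force: [-1.4, -0.0, 0.6]
grip_width: 0.0313
-19.330066697909736 [ 0.4422819  -0.27450321  0.23542433]
red_center wrist [([0.5018, -0.3026, 0.049], 0.68)]
yellow_center wrist [([0.5158, -0.2562, 0.0458], 0.6)]
blue_center wrist [([0.4909, -0.3446, 0.0484], 0.95)]
[ 66.9   3.1 193. ]
```

View pics/w10.png

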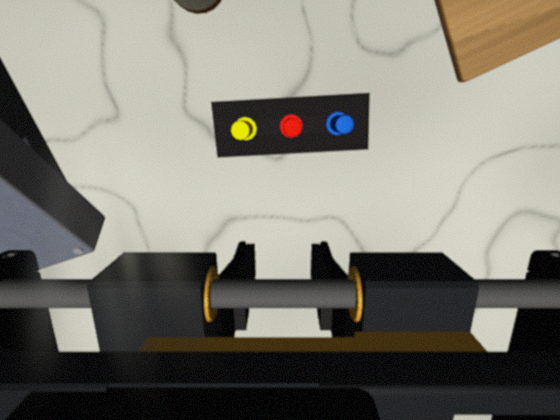

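```bash
cat >> h.py <<'E'
def px2z(cam,u,v,z,s=None):
    c=camera_params(cam); r=np.array([(u-c['cx'])/c['fx'],-(v-c['cy'])/c['fy'],-1.])
    s=s or sense(); M=R.from_quat(s['ee_rot']).as_matrix(); m=c['mount']
    o=s['eef_pos']+M@m[:3,3]; r=M@m[:3,:3]@r
    return (o+r*(z-o[2])/r[2]).round(4)
E
python3 -m pendant '[{"slide":[0,0,0],"yaw":-2.9},{"slide":[20,0,0],"yaw":0},{"slide":[0,0,0],"yaw":0}]'
python3 - <<'E'
from h import *
s=sense();p,d=save('wrist','w11'); print(yaw()[0],s['eef_pos'])
h,S,v=cv2.split(cv2.cvtColor(p,cv2.COLOR_RGB2HSV))
P=cloud('wrist',d)
for n,lo,hi in (('red',172,8),('yel',22,35),('blu',95,125)):
    m=(S>150)&(v>60)&(P[...,2]>.075)&(P[...,2]<.095)&(d>0)
    m&= ((h>lo)|(h<hi)) if lo>hi else ((h>lo)&(h<hi))
    vv,uu=np.nonzero(m); k=(vv<180)&(uu>180)&(uu<400); vv=vv[k];uu=uu[k]; print(n,len(uu),uu.min(),uu.max(),vv.min(),vv.max(), px2z('wrist',(uu.min()+uu.max())/2,(vv.min()+vv.max())/2,.085,s), P[vv,uu].mean(0).round(4), P[vv,uu,2].max())
E
```

```text
clock: 17.68
eef_pos: [0.4614, -0.2809, 0.2391]
ee_rot: [0.99, -0.143, 0.001, 0.001]
contact_force: [-0.1, 0.2, 0.1]
grip_width: 0.0311
-16.508943260804756 [ 0.46135891 -0.28085915  0.23908537]
red 253 284 301 140 157 [ 0.5042 -0.3045  0.085 ] [ 0.5035 -0.3045  0.0845] 0.08635163477128124
yel 260 234 252 140 158 [ 0.5178 -0.2571  0.085 ] [ 0.5172 -0.2573  0.0842] 0.08721105081585012
blu 260 334 351 139 157 [ 0.4906 -0.3523  0.085 ] [ 0.4897 -0.352   0.0843] 0.08652954127636195
```

View pics/w11.png

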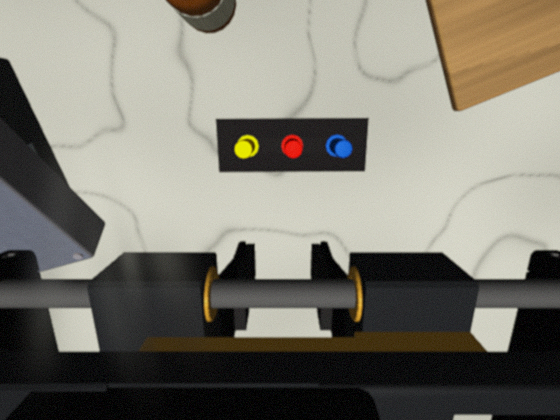

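```bash
python3 - <<'E'
from h import *
print(delta([.504,-.3045,.071]))
E
```

```text
[ 47.9  10.3 187. ]
```

```bash
python3 -m pendant '[{"slide":[24,6,0],"yaw":0},{"slide":[24,4.3,30],"yaw":0},{"slide":[0,0,50],"yaw":0},{"slide":[0,0,40],"yaw":0},{"slide":[0,0,0],"yaw":0}]'
python3 - <<'E'
from h import *
print(delta([.504,-.3045,.071])); save('wrist','w12')
E
```

```text
clock: 18.35
eef_pos: [0.5018, -0.3035, 0.1158]
ee_rot: [0.99, -0.144, -0.002, -0.001]
contact_force: [-0.7, -0.3, 0.2]
grip_width: 0.0316
[ 2.6  0.4 63.8]
```

View pics/w12.png

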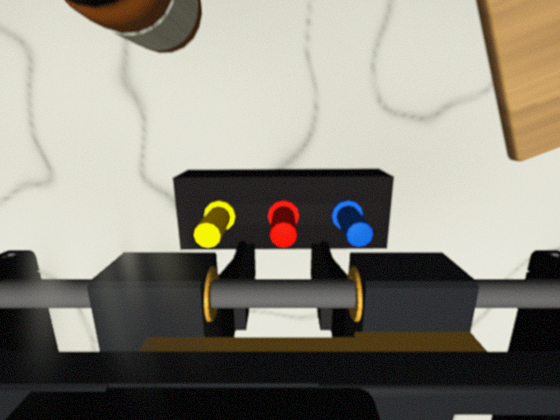

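```bash
python3 -m pendant '[{"slide":[2,0.3,25],"yaw":0},{"slide":[0,0,25],"yaw":0},{"slide":[0,0,13],"yaw":0},{"slide":[0,0,0],"yaw":0}]'
python3 -m pendant '[{"slide":[0,0,0],"yaw":0},{"slide":[0,0,0],"yaw":0},{"slide":[0,0,0],"yaw":0}]' 0.05
python3 - <<'E'
from h import *
print(delta([.504,-.3045,.071]),sense()['grip_width'],sense()['contact_force'])
E
```

```text
clock: 18.9
eef_pos: [0.5063, -0.3054, 0.0557]
ee_rot: [0.99, -0.144, 0.0, 0.0]
contact_force: [0.4, 0.0, 0.1]
grip_width: 0.0315
clock: 19.27
eef_pos: [0.5066, -0.3055, 0.0558]
ee_rot: [0.99, -0.143, 0.001, 0.0]
contact_force: [-0.1, 0.5, 5.1]
grip_width: 0.0171
[-2.8 -0.2  3.8] 0.01714310966153293 [-0.13965776  0.50872872  5.13928573]
```

```bash
python3 -m pendant '[{"slide":[0,0,-12],"yaw":0},{"slide":[0,0,-15],"yaw":0},{"slide":[0,0,0],"yaw":0},{"slide":[-6,0,0.2],"yaw":0},{"slide":[-6,0,0.8],"yaw":0},{"slide":[-6,0,1.5],"yaw":0},{"slide":[-6,0,1.8],"yaw":0},{"slide":[-6,0,2.2],"yaw":0},{"slide":[-6,0,2.5],"yaw":0},{"slide":[0,0,0],"yaw":0}]'
python3 - <<'E'
from h import *
print(sense()['grip_width'],sense()['contact_force']); save('side','s13');save('wrist','w13')
p=cv2.imread('pics/s13.png'); cv2.imwrite('pics/s13z.png',cv2.resize(p[270:400,220:380],None,fx=4.5,fy=4.5,interpolation=cv2.INTER_CUBIC))
E
```

```text
clock: 20.52
eef_pos: [0.4707, -0.2947, 0.0724]
ee_rot: [0.99, -0.144, -0.001, -0.0]
contact_force: [2.0, -0.8, 3.4]
grip_width: 0.0168
0.01679611090621372 [ 1.99162614 -0.77835351  3.37466038]
```

View pics/s13z.png

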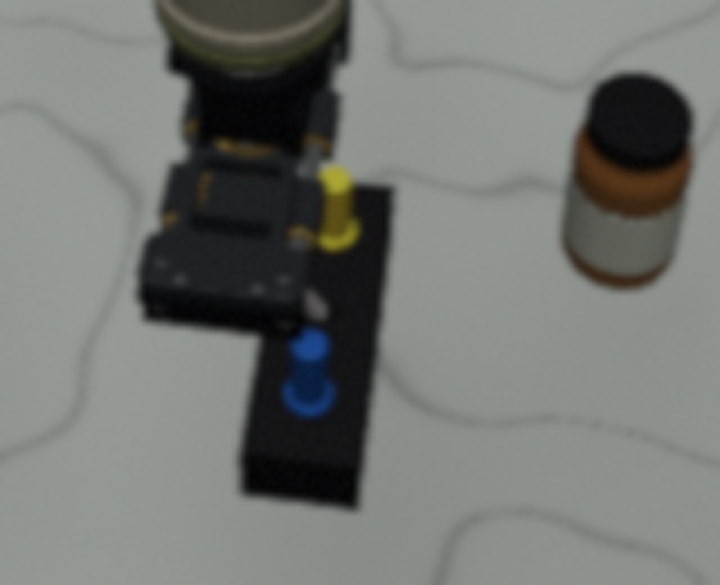

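View pics/w13.png

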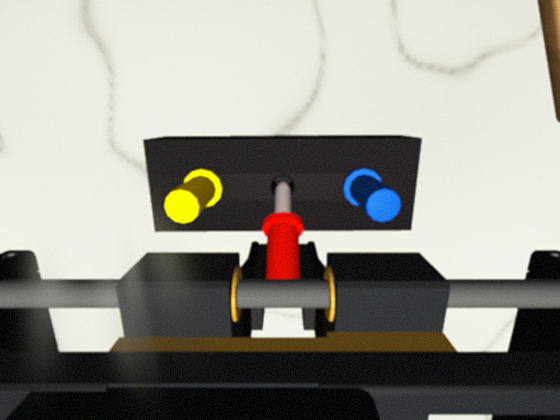

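```bash
python3 -m pendant '[{"slide":[-2,0,-6],"yaw":0},{"slide":[-4,0,-10],"yaw":0},{"slide":[0,0,-40],"yaw":0},{"slide":[0,0,-50],"yaw":0},{"slide":[0,0,-50],"yaw":0},{"slide":[0,0,-30],"yaw":0},{"slide":[0,0,0],"yaw":0}]'
cat >> h.py <<'E'
def pin(color,name):
    """pin seen below/ahead of the gripper: points in tool axes relative to grasp point, mm"""
    s=sense(); p,d=save('wrist',name); c=camera_params('wrist'); v,u=np.indices(d.shape)
    P=np.stack([(u-c['cx'])/c['fx']*d,-(v-c['cy'])/c['fy']*d,-d],-1); M=c['mount']; T=(P@M[:3,:3].T+M[:3,3])*1000
    T[...,2]+=19
    k=(d>0)&(np.abs(T[...,1])<14)&(T[...,0]>5)&(T[...,0]<60)&(T[...,2]>-10)&(T[...,2]<85)
    h,S,V=cv2.split(cv2.cvtColor(p,cv2.COLOR_RGB2HSV))
    return T,k,S,p
E
python3 - <<'E'
from h import *
T,k,S,p=pin('red','w14'); s=sense()
print(s['eef_pos'],s['grip_width'])
A=T[k]; print(len(A))
for z0 in range(-10,85,5):
    q=A[np.abs(A[:,2]-z0)<2.5]
    if len(q)>3: print(z0,len(q),q.min(0).round(1),q.max(0).round(1))
E
```

```text
clock: 21.5
eef_pos: [0.4661, -0.2935, 0.2615]
ee_rot: [0.99, -0.144, 0.002, 0.001]
contact_force: [-0.2, -0.1, -0.6]
grip_width: 0.0169
[ 0.46542978 -0.293224    0.25949074] 0.01725715741939973
2896
-10 58 [  5.4 -13.9 -10. ] [10.6 13.8 -7.5]
-5 168 [  5.  -13.9  -7.4] [11.2 13.9 -2.5]
0 330 [  5.  -13.8  -2.5] [11.  13.9  2.5]
5 399 [  5.  -13.7   2.6] [13.6 13.9  7.5]
10 385 [  5.9 -14.    7.5] [16.8 13.9 12.5]
15 346 [  7.8 -13.9  12.5] [18.9 13.9 17.5]
20 469 [  8.5 -13.5  17.5] [26.3 13.5 22.5]
25 274 [ 12.5 -11.2  22.5] [26.5 12.3 27.5]
30 37 [  8.7 -11.4  27.5] [24.1 12.4 32.4]
35 108 [22.3 -4.  32.7] [28.4  5.  37.5]
40 123 [23.4 -4.1 37.6] [31.6  5.1 42.4]
45 108 [26.9 -4.2 42.6] [34.8  5.2 47.4]
50 77 [29.9 -4.3 47.5] [36.3  5.3 52.5]
55 14 [34.2 -2.4 52.9] [36.6  4.  55.6]
```

View pics/w14.png

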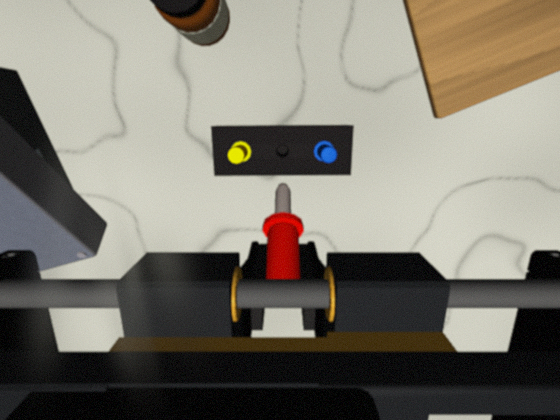

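```bash
cat >> h.py <<'E'
def tipdelta(tip_tool, face_pt, yaw_deg=None):
    """slide needed (tool axes after reaching yaw_deg) to bring tip (mm, tool axes rel. grasp pt) to face_pt (mm)"""
    s=sense(); M=R.from_quat(s['ee_rot']).as_matrix(); g=s['eef_pos']-.019*M[:,2]
    if yaw_deg is not None:
        a=np.radians(yaw_deg); M=np.array([[np.cos(a),np.sin(a),0],[np.sin(a),-np.cos(a),0],[0,0,-1]])
    return (M.T@(f2w(face_pt)-g)*1000-np.array(tip_tool)).round(1)
E
python3 - <<'E'
from h import *
print(yaw()[0],tipdelta([35.5,.5,57],[-.5,38.2,60],-.8))
E
```

```text
-16.51379745678374 [  22.3 -421.    52.3]
```

```bash
python3 -m pendant '[{"slide":[0,0,0],"yaw":-8},{"slide":[0,0,0],"yaw":-7.7},{"slide":[0,-40,0],"yaw":0},{"slide":[0,-55,0],"yaw":0},{"slide":[0,-60,0],"yaw":0},{"slide":[0,-60,0],"yaw":0},{"slide":[0,-60,0],"yaw":0},{"slide":[0,-60,0],"yaw":0},{"slide":[10,-50,0],"yaw":0},{"slide":[10,-36,20],"yaw":0},{"slide":[2,0,20],"yaw":0},{"slide":[0,0,0],"yaw":0}]'
python3 - <<'E'
from h import *
T,k,S,p=pin('red','w15'); s=sense()
print(yaw()[0],s['grip_width'],tipdelta([35.5,.5,57],[-.5,38.2,60]))
E
```

```text
clock: 23.05
eef_pos: [0.4919, 0.1269, 0.2162]
ee_rot: [1.0, -0.007, -0.003, 0.0]
contact_force: [0.0, -0.5, 0.1]
grip_width: 0.0172
-0.816152634634747 0.017386779350034444 [ 1.1 -0.7 10.2]
```

View pics/w15.png

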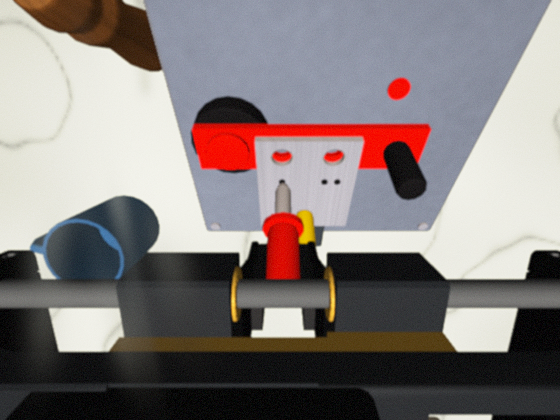

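```bash
python3 - <<'E'
from h import *
for u,v,o in [(282,156.5,37),(334,156.5,37)]: print(px2f('wrist',u,v,o))
print(tipdelta([35.5,.5,57],[-.5,38.2,42]))
p=cv2.imread('pics/w15.png'); cv2.imwrite('pics/w15z.png',cv2.resize(p[120:240,210:370],None,fx=5,fy=5,interpolation=cv2.INTER_CUBIC))
E
```

```text
[ 1. 38. 37.]
[ 1.   0.2 37. ]
[10.2 -0.7 25.8]
```

View pics/w15z.png

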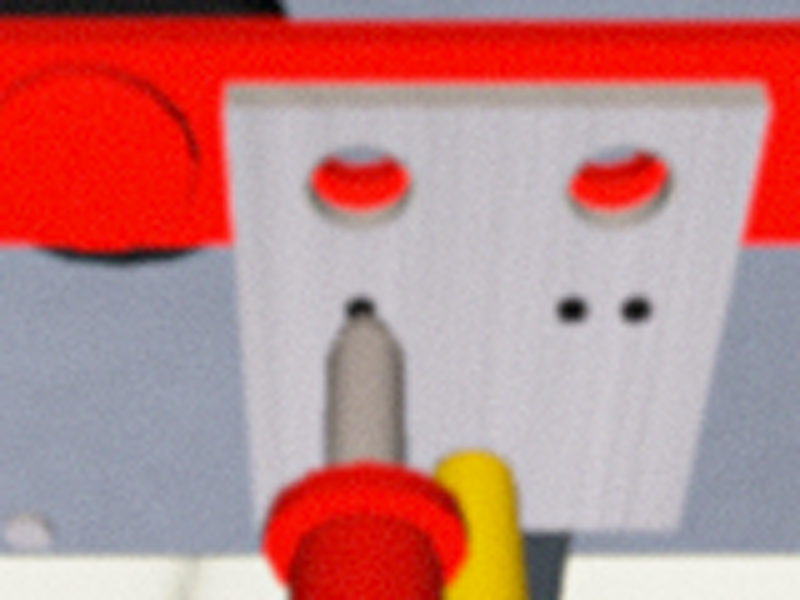

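```bash
python3 -m pendant '[{"slide":[5,-0.6,12],"yaw":0},{"slide":[5.4,0,12],"yaw":0},{"slide":[0,0,0],"yaw":0}]'
python3 - <<'E'
from h import *
T,k,S,p=pin('red','w16'); s=sense()
print(yaw()[0],s['contact_force'],tipdelta([35.5,.5,57],[0,38.2,42]))
cv2.imwrite('pics/w16z.png',cv2.resize(p[120:240,210:370,::-1],None,fx=5,fy=5,interpolation=cv2.INTER_CUBIC))
E
```

```text
clock: 23.48
eef_pos: [0.5038, 0.1274, 0.1935]
ee_rot: [1.0, -0.007, -0.001, 0.0]
contact_force: [0.1, -1.2, -0.0]
grip_width: 0.0175
-0.818176158095235 [ 0.59045737 -0.74665162 -0.68898827] [-0.8  0.4  2.3]
```

View pics/w16z.png

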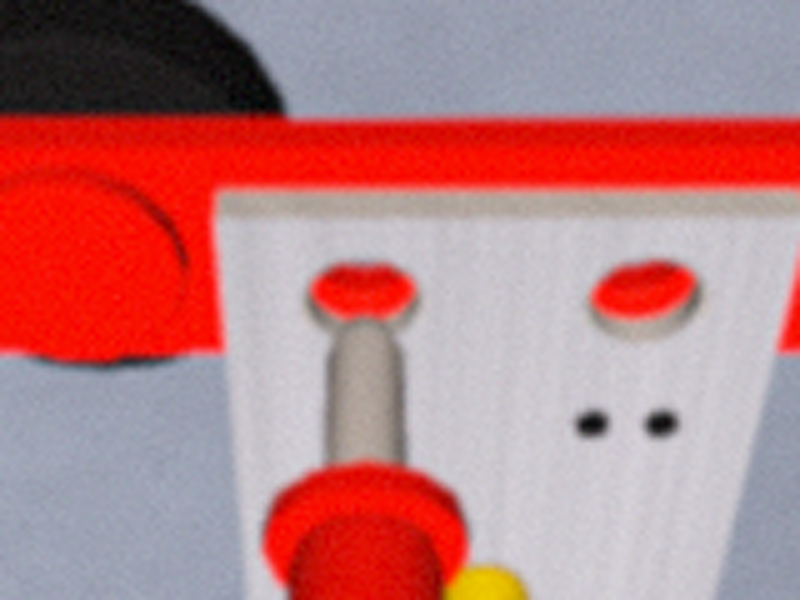

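```bash
python3 - <<'E'
from h import *
for o in (44,37): print(px2f('wrist',283.2,184.5,o),px2f('wrist',282.3,179.5,o))
E
python3 -m pendant '[{"slide":[3,0.2,6],"yaw":0},{"slide":[0,0,0],"yaw":0}]'
python3 - <<'E'
from h import *
T,k,S,p=pin('red','w17'); s=sense()
print(yaw()[0],s['contact_force'],tipdelta([35.5,.5,57],[0,38.2,37]))
cv2.imwrite('pics/w17z.png',cv2.resize(p[120:240,210:370,::-1],None,fx=5,fy=5,interpolation=cv2.INTER_CUBIC))
E
```

```text
[ 1.4 38.3 44. ] [ 5.7 38.9 44. ]
[-4.8 38.3 37. ] [-0.4 38.9 37. ]
clock: 23.78
eef_pos: [0.5071, 0.1275, 0.1885]
ee_rot: [1.0, -0.007, -0.0, 0.0]
contact_force: [0.6, 0.3, 0.3]
grip_width: 0.0173
-0.8059873862587207 [-0.13097483  0.4877535  -0.35795523] [-1.5  0.4  1.1]
```

View pics/w17z.png

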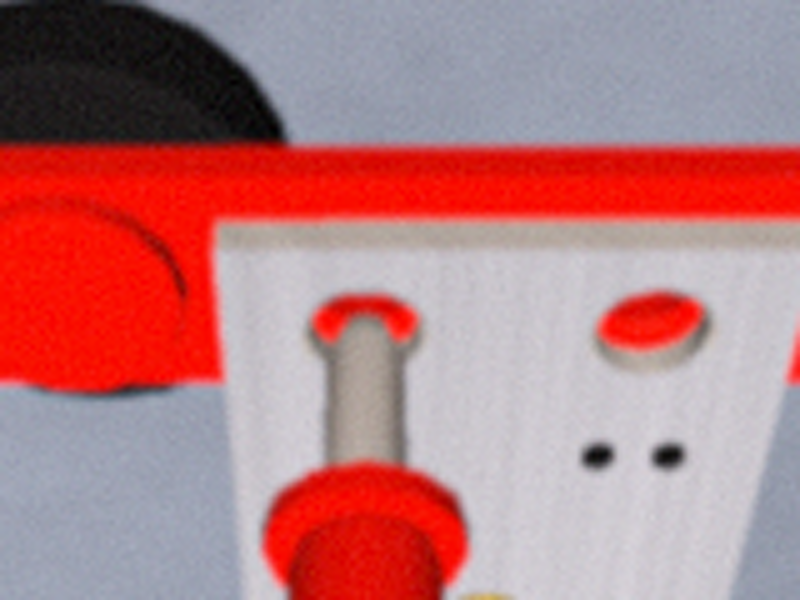

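```bash
python3 -m pendant '[{"slide":[1.4,0.2,5],"yaw":0},{"slide":[2.5,0,4.3],"yaw":0},{"slide":[0,0,0],"yaw":0}]'
python3 - <<'E'
from h import *
T,k,S,p=pin('red','w18'); s=sense()
print(yaw()[0],s['contact_force'],tipdelta([35.5,.5,57],[0,38.2,27]))
cv2.imwrite('pics/w18z.png',cv2.resize(p[120:240,210:370,::-1],None,fx=5,fy=5,interpolation=cv2.INTER_CUBIC))
E
```

```text
clock: 24.2
eef_pos: [0.5109, 0.1273, 0.179]
ee_rot: [1.0, -0.007, -0.0, 0.0]
contact_force: [-1.1, 0.2, -0.7]
grip_width: 0.0172
-0.8017140135011886 [-0.24202542  0.03352487  0.21516365] [-0.3  0.2  0.3]
```

View pics/w18z.png

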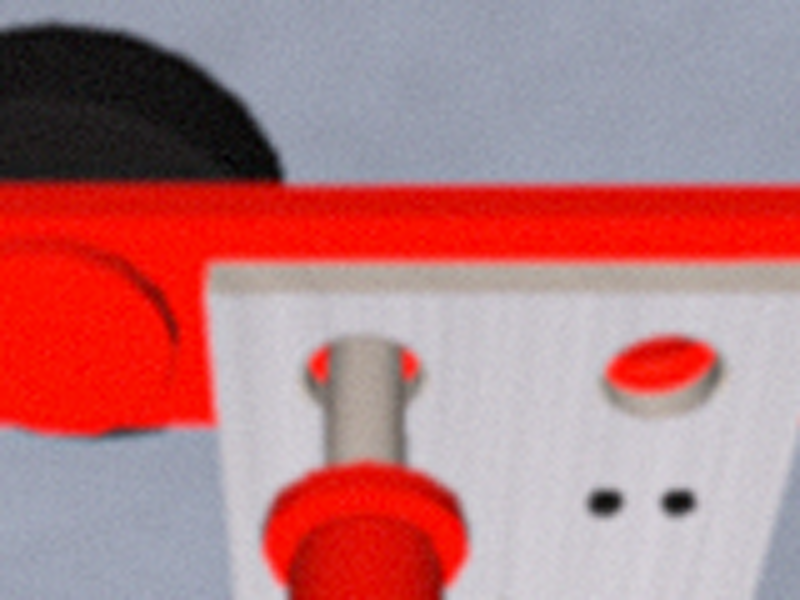

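```bash
python3 -m pendant '[{"slide":[2,0,3.5],"yaw":0},{"slide":[2,0,3.5],"yaw":0},{"slide":[2,0,3.5],"yaw":0},{"slide":[0,0,0],"yaw":0}]'; python3 -m pendant '[{"slide":[2,0,3.5],"yaw":0},{"slide":[0,0,0],"yaw":0}]'
python3 - <<'E'
from h import *
T,k,S,p=pin('red','w19'); s=sense()
print(yaw()[0],s['contact_force'],tipdelta([35.5,.5,57],[0,38.2,5]))
cv2.imwrite('pics/w19z.png',cv2.resize(p[150:270,210:370,::-1],None,fx=5,fy=5,interpolation=cv2.INTER_CUBIC))
E
```

```text
clock: 24.75
eef_pos: [0.5169, 0.1272, 0.1685]
ee_rot: [1.0, -0.007, -0.0, 0.0]
contact_force: [-0.3, -1.3, 0.6]
grip_width: 0.0171
clock: 25.0
eef_pos: [0.5189, 0.1272, 0.1651]
ee_rot: [1.0, -0.007, -0.0, 0.0]
contact_force: [-0.0, -0.5, -1.0]
grip_width: 0.0169
-0.8049931746961208 [ 0.8272238   0.37247445 -0.63781784] [2.6 0.2 5.5]
```

View pics/w19z.png

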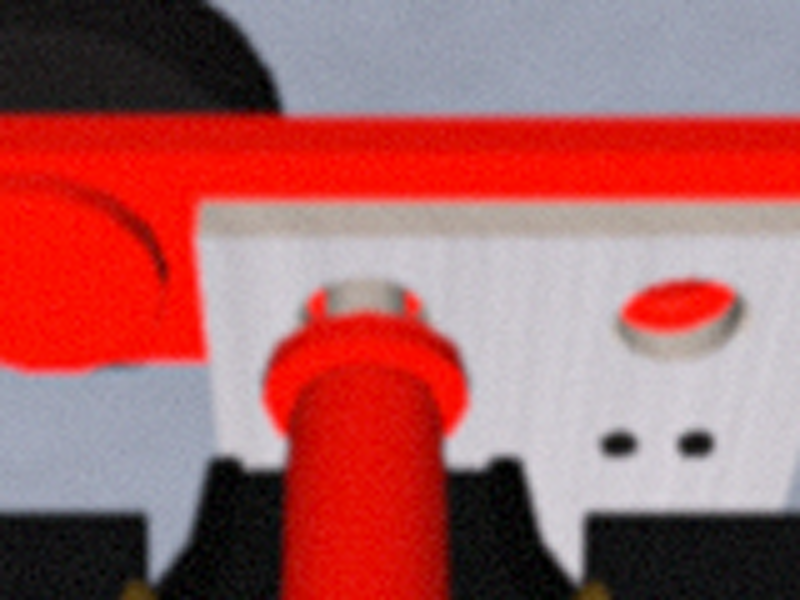

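No force, centred. About 6 mm remains.

```bash
python3 -m pendant '[{"slide":[1.5,0,2.6],"yaw":0},{"slide":[0.9,0,1.7],"yaw":0},{"slide":[0,0,0],"yaw":0}]'; python3 -m pendant '[{"slide":[0.6,0,1],"yaw":0},{"slide":[0,0,0],"yaw":0}]'
python3 - <<'E'
from h import *
T,k,S,p=pin('red','w20'); s=sense()
print(yaw()[0],s['contact_force'],tipdelta([35.5,.5,57],[0,38.2,5]))
cv2.imwrite('pics/w20z.png',cv2.resize(p[150:270,210:370,::-1],None,fx=5,fy=5,interpolation=cv2.INTER_CUBIC))
E
```

```text
clock: 25.42
eef_pos: [0.5213, 0.1272, 0.1609]
ee_rot: [1.0, -0.007, -0.0, 0.0]
contact_force: [0.1, -0.6, 0.8]
grip_width: 0.017
clock: 25.68
eef_pos: [0.5219, 0.1272, 0.1601]
ee_rot: [1.0, -0.007, 0.0, 0.0]
contact_force: [-0.5, 0.8, -0.7]
grip_width: 0.0175
-0.8000810608079151 [ 0.32438004 -0.23540128 -0.62733438] [-0.4  0.2  0.3]
```

View pics/w20z.png

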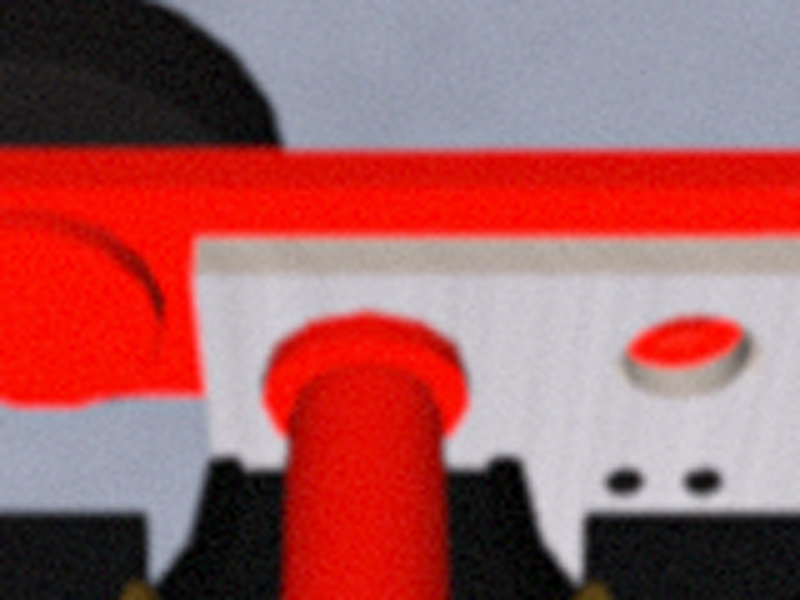

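```bash
python3 -m pendant '[{"slide":[0.6,0,1],"yaw":0},{"slide":[0,0,0],"yaw":0}]'; python3 -m pendant '[{"slide":[0.6,0,1],"yaw":0},{"slide":[0,0,0],"yaw":0}]'
```

```text
clock: 25.98
eef_pos: [0.5226, 0.1273, 0.1591]
ee_rot: [1.0, -0.007, 0.0, 0.0]
contact_force: [-0.7, -0.2, -0.3]
grip_width: 0.0168
clock: 26.22
eef_pos: [0.5229, 0.1273, 0.1588]
ee_rot: [1.0, -0.007, -0.0, 0.0]
contact_force: [-4.7, -0.7, 8.3]
grip_width: 0.0173
```

```bash
python3 -m pendant '[{"slide":[0,0,0],"yaw":0},{"slide":[0,0,0],"yaw":0},{"slide":[0,0,0],"yaw":0},{"slide":[0,0,-15],"yaw":0},{"slide":[-20,0,-40],"yaw":0},{"slide":[-40,0,-40],"yaw":0},{"slide":[0,0,0],"yaw":0}]' 0.36
python3 - <<'E'
from h import *
p,d=save('wrist','w21'); s=sense(); print(s['eef_pos'])
P=cloud('wrist',d); Q=(P-F0)@face_R()*1000
h,S,V=cv2.split(cv2.cvtColor(p,cv2.COLOR_RGB2HSV))
m=(S>150)&((h<8)|(h>172))&(d>0)&(Q[...,2]>38.5)&(Q[...,2]<90)&(np.abs(Q[...,0])<30)&(np.abs(Q[...,1]-38)<20)
A=Q[m]; print(len(A),A.max(0))
for z in range(40,90,6):
    q=A[np.abs(A[:,2]-z)<3]
    if len(q)>3: print(z,len(q),q.min(0).round(1),q.max(0).round(1))
show(['red_center'],['wrist','top','side'],spot_point)
print(f2w([0,38.2,44]))
E
```

```text
clock: 27.1
eef_pos: [0.4631, 0.1294, 0.2576]
ee_rot: [1.0, -0.006, 0.004, 0.0]
contact_force: [1.3, -0.8, -0.8]
grip_width: 0.0314
[0.46350473 0.12839847 0.25554376]
964 [ 6.52546034 47.53986862 81.55302601]
40 103 [-10.5  25.9  38.5] [ 6.5 47.5 42.9]
46 82 [-4.6 28.7 43.1] [ 3.9 45.8 48.8]
52 82 [-4.2 28.9 49.1] [ 4.3 45.7 54.8]
58 86 [-2.  29.1 55. ] [ 3.8 44.7 60.9]
64 93 [-1.3 29.2 61.1] [ 3.8 44.6 67. ]
70 88 [-1.2 29.5 67. ] [ 4.  44.5 73. ]
76 116 [-5.8 28.8 73.1] [ 4.6 44.4 79. ]
82 314 [-12.2  28.9  79. ] [ 3.  45.1 81.6]
red_center wrist [([0.5304, 0.1303, 0.1555], 0.62)]
red_center top [([0.5051, -0.2989, 0.0458], 0.48), ([0.4904, -0.3516, 0.0423], 0.28)]
red_center side []
[0.5375355  0.12630344 0.15560512]
```

View pics/w21.png

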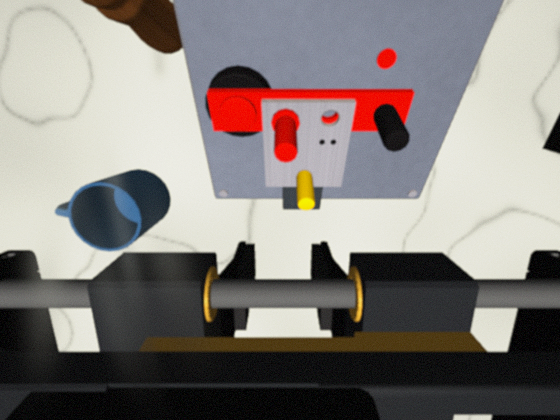

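```bash
python3 - <<'E'
from h import *
s=sense(); a=np.radians(-16.5); M=np.array([[np.cos(a),np.sin(a),0],[np.sin(a),-np.cos(a),0],[0,0,-1]])
print(yaw()[0],(s['eef_pos']),delta([.5175,-.2572,.071]), delta(np.array([.5175,-.2572,.071])-.06*M[:,0]))
E
```

```text
-0.8330673479411616 [0.46328007 0.12766624 0.25252471] [ 60.  384.  200.5] [  2.2 367.8 200.6]
```

```bash
python3 -m pendant '[{"slide":[0,40,0],"yaw":0},{"slide":[0,55,0],"yaw":0},{"slide":[0,60,0],"yaw":0},{"slide":[0,60,0],"yaw":0},{"slide":[0,60,0],"yaw":0},{"slide":[0,55,0],"yaw":0},{"slide":[2,38,0],"yaw":0},{"slide":[0,0,20],"yaw":8},{"slide":[0,0,20],"yaw":7.7},{"slide":[0,0,0],"yaw":0}]'
python3 - <<'E'
from h import *
s=sense();p,d=save('wrist','w22'); print(yaw()[0],s['eef_pos'])
h,S,v=cv2.split(cv2.cvtColor(p,cv2.COLOR_RGB2HSV))
P=cloud('wrist',d)
for n,lo,hi in (('yel',22,35),('blu',95,125)):
    m=(S>150)&(v>60)&(P[...,2]>.078)&(P[...,2]<.095)&(d>0)&((h>lo)&(h<hi))
    vv,uu=np.nonzero(m); k=(vv<220)&(uu>180)&(uu<420); vv=vv[k];uu=uu[k]; print(n,len(uu),uu.min(),uu.max(),vv.min(),vv.max(), px2z('wrist',(uu.min()+uu.max())/2,(vv.min()+vv.max())/2,.085,s), P[vv,uu].mean(0).round(4))
print(delta([.5175,-.2572,.073]))
E
```

```text
clock: 28.55
eef_pos: [0.459, -0.2397, 0.2106]
ee_rot: [0.99, -0.143, -0.002, -0.001]
contact_force: [-0.5, -0.2, -0.2]
grip_width: 0.0317
-16.332070888458002 [ 0.45901169 -0.23967077  0.21058812]
yel 307 272 291 125 145 [ 0.518  -0.2565  0.085 ] [ 0.5187 -0.2568  0.0863]
blu 334 382 403 125 144 [ 0.4904 -0.3516  0.085 ] [ 0.4916 -0.352   0.0861]
[ 60.8   0.5 157.8]
```

View pics/w22.png

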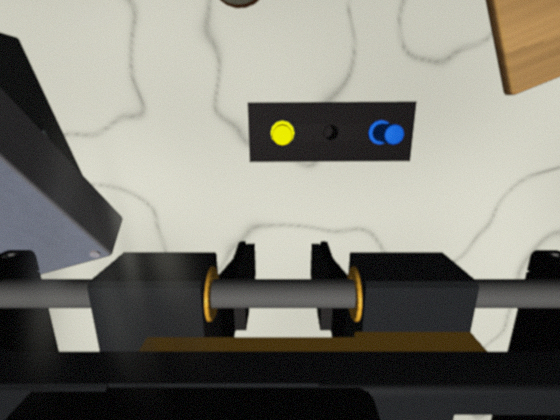

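```bash
python3 -m pendant '[{"slide":[30,0,0],"yaw":0},{"slide":[31,0,30],"yaw":0},{"slide":[0,0,40],"yaw":0},{"slide":[0,0,20],"yaw":0},{"slide":[0,0,0],"yaw":0}]'
python3 - <<'E'
from h import *
print(delta([.518,-.2570,.0745])); save('wrist','w23')
E
```

```text
clock: 29.22
eef_pos: [0.518, -0.257, 0.1222]
ee_rot: [0.99, -0.142, -0.001, -0.0]
contact_force: [-0.3, 0.8, 0.8]
grip_width: 0.0313
[ 0.1  0.1 66.7]
```

View pics/w23.png

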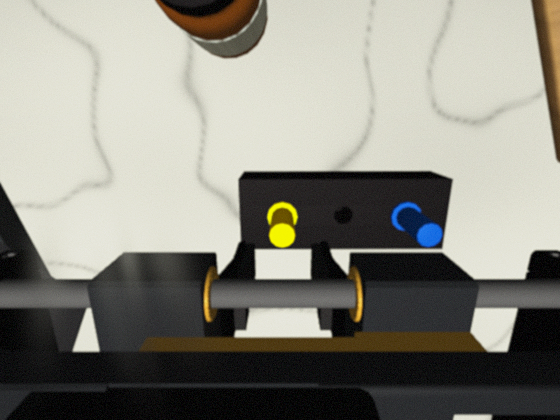

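```bash
python3 -m pendant '[{"slide":[0,0,25],"yaw":0},{"slide":[0,0,25],"yaw":0},{"slide":[0,0,16],"yaw":0},{"slide":[0,0,0],"yaw":0}]'
python3 -m pendant '[{"slide":[0,0,0],"yaw":0},{"slide":[0,0,0],"yaw":0},{"slide":[0,0,0],"yaw":0}]' 0.05
python3 -c "
from h import *
print(delta([.518,-.257,.0745]),sense()['grip_width'],sense()['contact_force'])"
```

```text
clock: 29.78
eef_pos: [0.5184, -0.2573, 0.0572]
ee_rot: [0.99, -0.143, -0.0, -0.0]
contact_force: [-0.2, -0.4, 0.7]
grip_width: 0.0311
clock: 30.15
eef_pos: [0.5191, -0.2575, 0.0581]
ee_rot: [0.99, -0.144, 0.001, 0.0]
contact_force: [-0.3, 0.8, 3.5]
grip_width: 0.0171
[-1.2 -0.2  2.6] 0.017092804598724354 [-0.28432938  0.81971093  3.54830975]
```

```bash
python3 -m pendant '[{"slide":[0,0,-12],"yaw":0},{"slide":[0,0,-15],"yaw":0},{"slide":[0,0,0],"yaw":0},{"slide":[-6,0,0.2],"yaw":0},{"slide":[-6,0,0.8],"yaw":0},{"slide":[-6,0,1.5],"yaw":0},{"slide":[-6,0,1.8],"yaw":0},{"slide":[-6,0,2.2],"yaw":0},{"slide":[-6,0,2.5],"yaw":0},{"slide":[0,0,0],"yaw":0},{"slide":[-2,0,-6],"yaw":0},{"slide":[-4,0,-10],"yaw":0},{"slide":[0,0,-40],"yaw":0},{"slide":[0,0,-50],"yaw":0},{"slide":[0,0,-50],"yaw":0},{"slide":[0,0,-30],"yaw":0},{"slide":[0,0,0],"yaw":0}]'
python3 - <<'E'
from h import *
T,k,S,p=pin('y','w24'); s=sense()
print(s['eef_pos'],s['grip_width'])
A=T[k]
for z0 in range(10,85,5):
    q=A[np.abs(A[:,2]-z0)<2.5]
    if len(q)>3: print(z0,len(q),q.min(0).round(1),q.max(0).round(1))
E
```

```text
clock: 32.28
eef_pos: [0.4785, -0.2457, 0.2638]
ee_rot: [0.99, -0.144, 0.002, 0.001]
contact_force: [-0.1, -0.0, -1.0]
grip_width: 0.0171
[ 0.47788052 -0.24546469  0.26187077] 0.017222812208519452
10 372 [  6.2 -13.9   7.5] [16.7 14.  12.5]
15 352 [  8.4 -13.9  12.5] [19.9 13.9 17.5]
20 308 [  8.1 -13.5  17.5] [26.3 14.  22.5]
25 464 [ 13.6 -10.7  22.5] [28.4 11.7 27.5]
30 104 [ 10.8 -11.5  27.5] [26.2 12.3 32.3]
35 55 [11.1 -9.9 32.5] [28.5 10.9 37.4]
40 109 [24.2 -4.1 37.5] [32.1  5.1 42.5]
45 108 [26.3 -4.2 42.5] [35.5  5.2 47.4]
50 105 [29.3 -4.2 47.5] [37.2  5.3 52.3]
55 33 [32.3 -4.3 52.5] [38.   5.3 57. ]
```

View pics/w24.png

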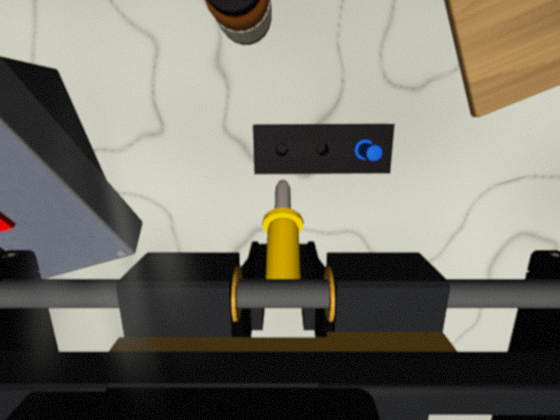

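```bash
python3 - <<'E'
from h import *
print(yaw()[0],tipdelta([37,.5,58.5],[0,0.5,55],-.8))
E
```

```text
-16.521101105032596 [  12.  -335.4   57.2]
```

```bash
python3 -m pendant '[{"slide":[0,0,0],"yaw":-8},{"slide":[0,0,0],"yaw":-7.7},{"slide":[0,-40,0],"yaw":0},{"slide":[0,-55,0],"yaw":0},{"slide":[0,-60,0],"yaw":0},{"slide":[0,-60,0],"yaw":0},{"slide":[0,-60,0],"yaw":0},{"slide":[0,-40,0],"yaw":0},{"slide":[6,-20,15],"yaw":0},{"slide":[6,0,25],"yaw":0},{"slide":[0,0,10],"yaw":0},{"slide":[0,0,0],"yaw":0}]'
python3 - <<'E'
from h import *
T,k,S,p=pin('red','w25'); s=sense()
print(yaw()[0],s['grip_width'],tipdelta([37,.5,58.5],[0,.5,55]))
cv2.imwrite('pics/w25z.png',cv2.resize(p[120:240,210:370,::-1],None,fx=5,fy=5,interpolation=cv2.INTER_CUBIC))
E
```

```text
clock: 33.83
eef_pos: [0.494, 0.0889, 0.2102]
ee_rot: [1.0, -0.007, -0.001, 0.0]
contact_force: [-0.6, 0.2, -0.7]
grip_width: 0.0175
-0.8346842616178101 0.017023228185802795 [ 0.  -0.7  6.4]
```

View pics/w25z.png

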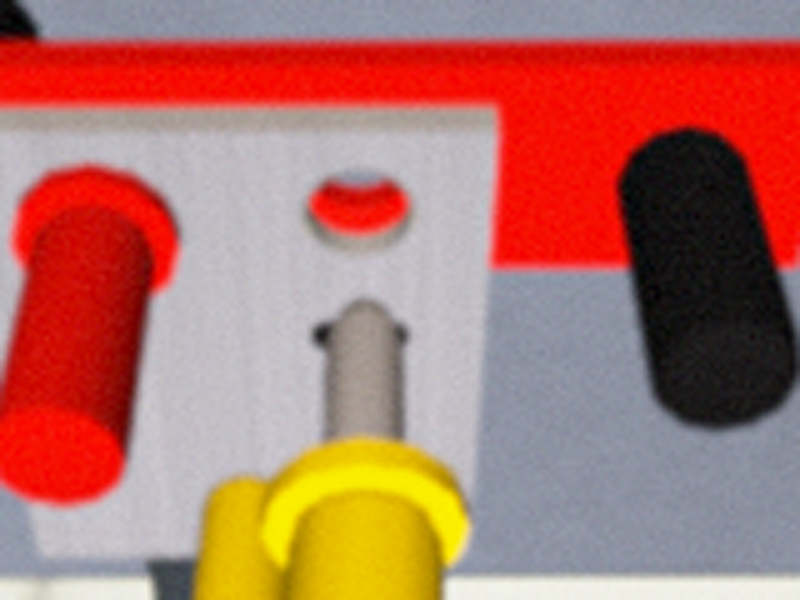

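View pics/w25.png

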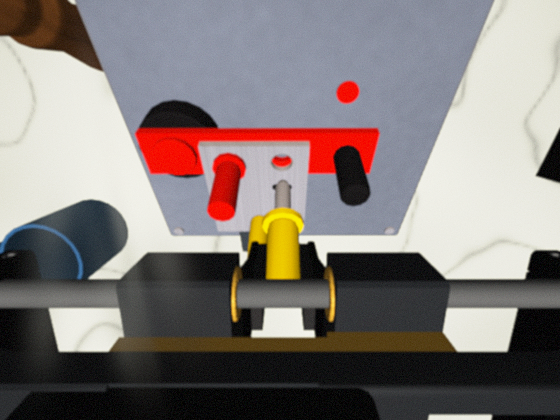

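```bash
python3 - <<'E'
from h import *
print(px2f('wrist',281.7,161.5,37))
E
python3 -m pendant '[{"slide":[3,-0.5,9],"yaw":0},{"slide":[4,0,9],"yaw":0},{"slide":[0,0,0],"yaw":0}]'
python3 - <<'E'
from h import *
T,k,S,p=pin('red','w26'); s=sense()
print(yaw()[0],s['contact_force'],tipdelta([37,.5,58.5],[0,.5,37]))
cv2.imwrite('pics/w26z.png',cv2.resize(p[120:240,210:370,::-1],None,fx=5,fy=5,interpolation=cv2.INTER_CUBIC))
E
```

```text
[ 0.8  0.5 37. ]
clock: 34.25
eef_pos: [0.5017, 0.0897, 0.1923]
ee_rot: [1.0, -0.007, -0.001, 0.0]
contact_force: [0.5, 0.1, -0.3]
grip_width: 0.0174
-0.8036685230455883 [ 0.12535648 -0.63755697 -0.96000946] [1.8 0.2 3.7]
```

View pics/w26z.png

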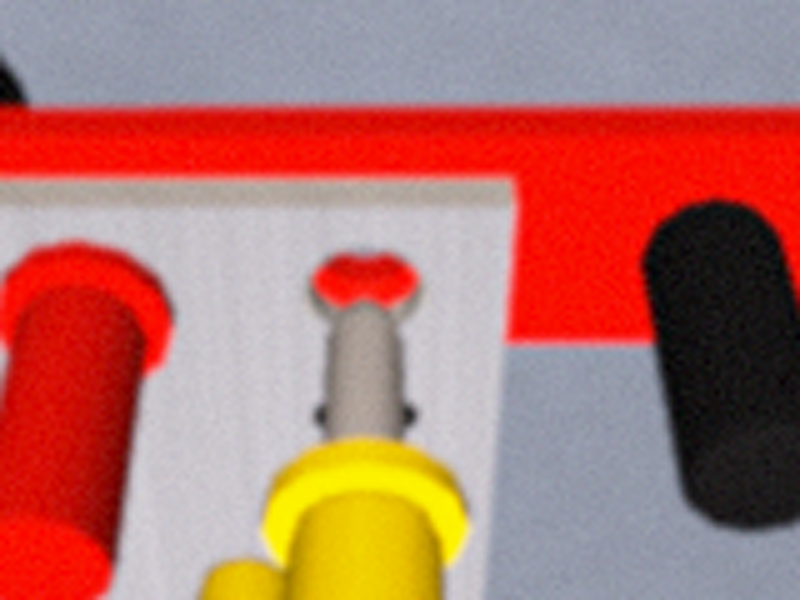

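```bash
python3 -m pendant '[{"slide":[1.8,0.2,3.7],"yaw":0},{"slide":[2.5,0,4.3],"yaw":0},{"slide":[2.5,0,4.3],"yaw":0},{"slide":[0,0,0],"yaw":0}]'
python3 - <<'E'
from h import *
T,k,S,p=pin('red','w27'); s=sense()
print(yaw()[0],s['contact_force'],tipdelta([37,.5,58.5],[0,.5,27]))
cv2.imwrite('pics/w27z.png',cv2.resize(p[120:240,210:370,::-1],None,fx=5,fy=5,interpolation=cv2.INTER_CUBIC))
E
```

```text
clock: 34.8
eef_pos: [0.5086, 0.0896, 0.1804]
ee_rot: [1.0, -0.007, -0.0, -0.0]
contact_force: [0.3, -0.4, 0.3]
grip_width: 0.0171
-0.7999059096429035 [-0.2706503  -0.0128348   0.45671916] [-0.1  0.1  0.2]
```

View pics/w27z.png

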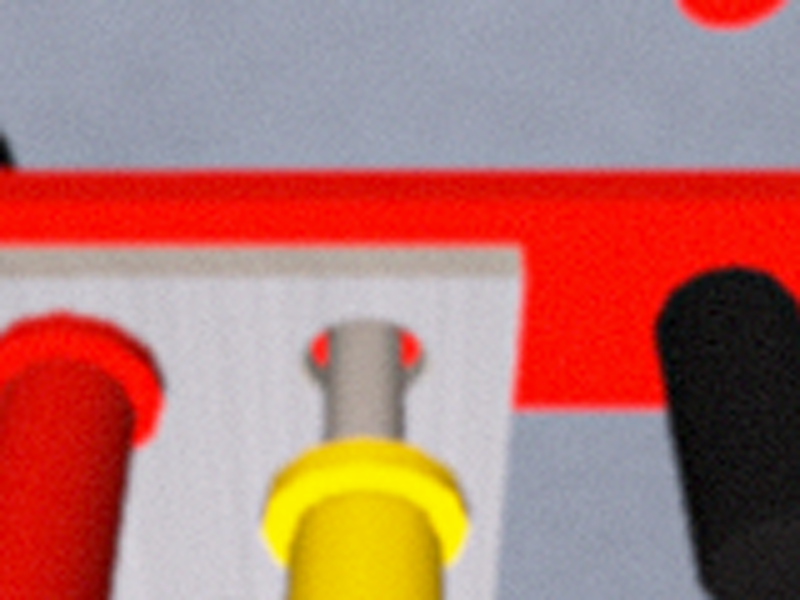

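```bash
python3 -m pendant '[{"slide":[2,0,3.5],"yaw":0},{"slide":[2,0,3.5],"yaw":0},{"slide":[0,0,0],"yaw":0}]'; python3 -m pendant '[{"slide":[2,0,3.5],"yaw":0},{"slide":[2,0,3.5],"yaw":0},{"slide":[0,0,0],"yaw":0}]'
python3 - <<'E'
from h import *
T,k,S,p=pin('red','w28'); s=sense()
print(yaw()[0],s['contact_force'],tipdelta([37,.5,58.5],[0,.5,5]))
E
```

```text
clock: 35.22
eef_pos: [0.5126, 0.0894, 0.1735]
ee_rot: [1.0, -0.007, -0.0, 0.0]
contact_force: [-0.2, -0.1, 0.9]
grip_width: 0.0172
clock: 35.6
eef_pos: [0.5166, 0.0894, 0.1664]
ee_rot: [1.0, -0.007, -0.0, 0.0]
contact_force: [1.2, -0.1, -0.8]
grip_width: 0.0172
-0.7993028587924133 [ 0.77129488 -0.19081513 -0.56865668] [2.9 0.1 5.3]
```

View pics/w28.png

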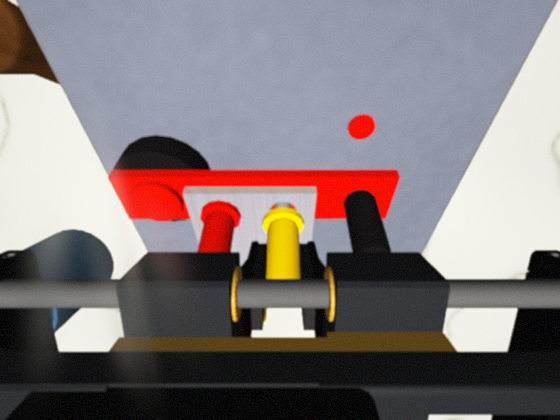

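```bash
python3 -m pendant '[{"slide":[1.5,0,2.6],"yaw":0},{"slide":[0,0,0],"yaw":0}]'; python3 -m pendant '[{"slide":[1.4,0,2.7],"yaw":0},{"slide":[0,0,0],"yaw":0}]';  python3 -m pendant '[{"slide":[0.6,0,1],"yaw":0},{"slide":[0,0,0],"yaw":0}]'
```

```text
clock: 35.9
eef_pos: [0.5182, 0.0894, 0.1641]
ee_rot: [1.0, -0.007, -0.0, 0.0]
contact_force: [-0.7, -0.2, -0.5]
grip_width: 0.017
clock: 36.15
eef_pos: [0.5196, 0.0894, 0.1613]
ee_rot: [1.0, -0.007, -0.0, 0.0]
contact_force: [-0.2, -0.0, -0.6]
grip_width: 0.0169
clock: 36.4
eef_pos: [0.5201, 0.0895, 0.1609]
ee_rot: [1.0, -0.007, -0.0, 0.0]
contact_force: [-2.5, -0.7, 3.9]
grip_width: 0.0171
```

```bash
python3 -m pendant '[{"slide":[0.5,0,0.8],"yaw":0},{"slide":[0,0,0],"yaw":0}]'
python3 - <<'E'
from h import *
T,k,S,p=pin('red','w29'); s=sense()
print(s['contact_force'],tipdelta([37,.5,58.5],[0,.5,5]))
cv2.imwrite('pics/w29z.png',cv2.resize(p[180:330,160:400,::-1],None,fx=3.3,fy=3.3,interpolation=cv2.INTER_CUBIC))
E
```

```text
clock: 36.65
eef_pos: [0.5204, 0.0895, 0.1607]
ee_rot: [1.0, -0.007, -0.0, 0.0]
contact_force: [-8.3, -0.6, 11.8]
grip_width: 0.017
[-6.7904851  -0.96315084 12.25044689] [-0.9  0.1 -0.6]
```

View pics/w29z.png

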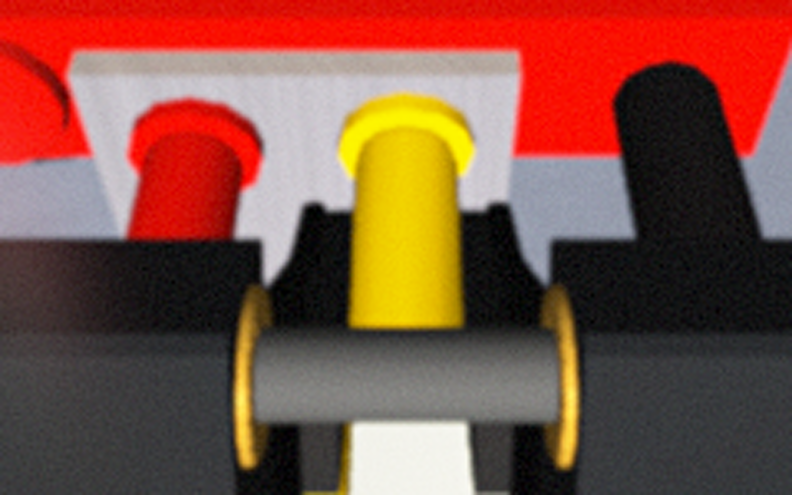

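```bash
python3 -m pendant '[{"slide":[0,0,0],"yaw":0},{"slide":[0,0,0],"yaw":0},{"slide":[0,0,0],"yaw":0}]' 0.26
python3 -m pendant '[{"slide":[0,0,-5],"yaw":0},{"slide":[0,0,-10],"yaw":0},{"slide":[0,0,-20],"yaw":0},{"slide":[0,0,-40],"yaw":0},{"slide":[-40,0,-40],"yaw":0},{"slide":[-40,0,0],"yaw":0},{"slide":[0,0,0],"yaw":0}]'
python3 - <<'E'
from h import *
p,d=save('wrist','w30'); s=sense(); print(s['eef_pos'],s['contact_force'])
P=cloud('wrist',d); Q=(P-F0)@face_R()*1000
h,S,V=cv2.split(cv2.cvtColor(p,cv2.COLOR_RGB2HSV))
for y0,m0 in ((38,(h<8)|(h>172)),(0,(h>20)&(h<35))):
    m=(S>150)&m0&(d>0)&(Q[...,2]>38.5)&(Q[...,2]<90)&(np.abs(Q[...,0])<30)&(np.abs(Q[...,1]-y0)<16)
    A=Q[m]
    for z in (40,46,58,70,76,82):
        q=A[np.abs(A[:,2]-z)<3]
        if len(q)>3: print(z,len(q),q.min(0).round(1),q.max(0).round(1))
show(['red_center','yellow_center','blue_center','mug_center','jar_center','mill_center'],['top'],find_in)
for l in ('red_center','yellow_center','hasp_hole1','handle_grip'):
    r=spot_point(l,'wrist'); print(l,[(w2f(q['xyz']).round(1).tolist(),round(q['p'],2)) for q in r[:3]])
cv2.imwrite('pics/w30z.png',cv2.resize(p[60:240,150:420,::-1],None,fx=2.9,fy=2.9,interpolation=cv2.INTER_CUBIC))
E
```

```text
clock: 37.08
eef_pos: [0.5207, 0.0894, 0.1595]
ee_rot: [1.0, -0.007, -0.0, 0.0]
contact_force: [-0.3, 0.2, -0.2]
grip_width: 0.0223
clock: 37.95
eef_pos: [0.4394, 0.0909, 0.2763]
ee_rot: [1.0, -0.007, 0.001, 0.001]
contact_force: [0.5, -0.1, 0.1]
grip_width: 0.0226
[0.44050438 0.09048237 0.27590306] [ 0.32790836 -0.03094777  0.78013344]
40 192 [-10.7  26.2  38.5] [ 8.4 48.6 42.9]
46 63 [-4.5 28.9 43. ] [ 5.6 45.1 48.9]
58 64 [-3.2 29.1 55.2] [ 5.4 43.9 60.9]
70 76 [-2.9 29.4 67.1] [ 5.3 44.2 72.9]
76 85 [-2.9 29.2 73. ] [ 5.8 44.7 79. ]
82 328 [-10.7  29.5  79. ] [ 5.3 45.1 82.9]
40 185 [ -8.6 -11.3  38.5] [ 8.3 10.5 43. ]
46 65 [-3.  -8.4 43.1] [ 5.4  8.6 48.9]
58 72 [-1.  -8.1 55. ] [ 5.5  7.5 60.9]
70 78 [ 0.  -7.8 67. ] [ 5.6  7.3 72.9]
76 80 [-2.1 -8.4 73.1] [ 5.4  7.9 79. ]
82 341 [-11.5  -8.4  79. ] [ 4.9  7.9 83.8]
red_center top [([0.5039, -0.2941, 0.077], 0.64), ([0.6398, 0.1389, 0.1556], 0.21)]
yellow_center top [([0.5476, 0.1701, 0.1435], 0.49)]
blue_center top [([0.4895, -0.3474, 0.0736], 0.39), ([0.5129, -0.2508, 0.0802], 0.35)]
mug_center top [([0.4383, 0.3318, 0.0326], 0.67)]
jar_center top [([0.6683, -0.2473, 0.1144], 0.6)]
mill_center top [([0.6288, 0.261, 0.1292], 0.83)]
red_center [([-5.8, 41.5, 49.4], 0.75)]
yellow_center [([-8.1, -1.3, 43.7], 0.93), ([0.0, 40.6, 27.0], 0.6)]
hasp_hole1 [([-1.5, 43.5, 25.7], 0.87), ([-2.7, 1.4, 30.2], 0.6)]
handle_grip [([-0.5, -45.2, 44.6], 0.69)]
```

View pics/w30z.png

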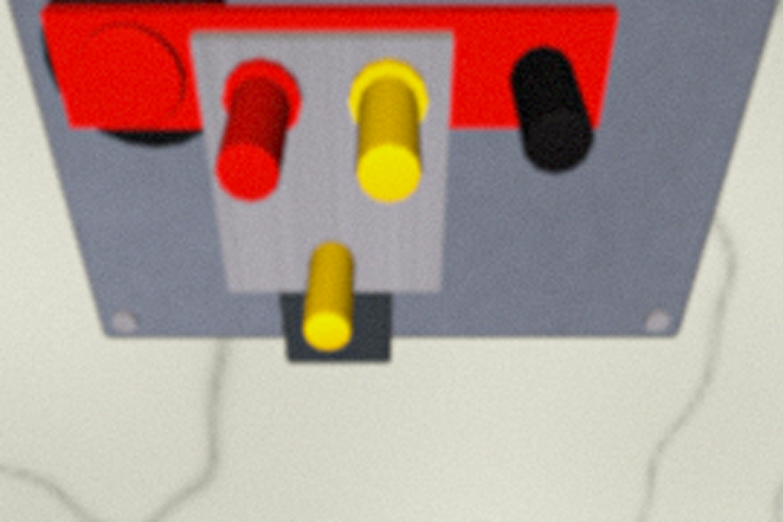

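Both pins are seated and square, with knob tops at about 83 mm as expected. I take one last top view for the bystanders and the hasp position.

```bash
python3 -m pendant '[{"slide":[-30,0,-30],"yaw":0},{"slide":[0,0,0],"yaw":0}]' >/dev/null; python3 - <<'E'
from h import *
save('top','t31'); show(['blue_center','mug_center','jar_center','mill_center'],['top'],spot_point)
p,d=save('wrist','w31')
for l in ('hasp_grip','red_center','yellow_center'):
    print(l,[(w2f(q['xyz']).round(1).tolist(),round(q['p'],2)) for q in spot_point(l,'wrist')[:2]])
P=cloud('wrist',d); Q=(P-F0)@face_R()*1000; h,S,V=cv2.split(cv2.cvtColor(p,cv2.COLOR_RGB2HSV))
pl=(S<60)&(d>0)&(np.abs(Q[...,2]-36.5)<3)&(np.abs(Q[...,1]-20)<12); print('plate x',Q[pl][:,0].min(),Q[pl][:,0].max(), Q[pl][:,2].mean())
rd=(S>150)&((h<8)|(h>172))&(d>0)&(np.abs(Q[...,2]-26)<5)&(Q[...,1]<-20)&(Q[...,1]>-34); print('arm x',Q[rd][:,0].min(),Q[rd][:,0].max())
E
```

```text
blue_center top [([0.4931, -0.3521, 0.0448], 0.64), ([0.5514, 0.1262, 0.119], 0.18)]
mug_center top [([0.4359, 0.3238, 0.0482], 0.85)]
jar_center top [([0.6768, -0.2582, 0.0597], 0.87)]
mill_center top [([0.6402, 0.2654, 0.0938], 0.9)]
hasp_grip [([-59.1, 23.7, 54.1], 0.97)]
red_center [([-5.7, 40.6, 47.1], 0.97)]
yellow_center [([-5.5, -0.7, 46.3], 0.57), ([-5.5, 41.2, 48.7], 0.47)]
plate x -305.70410645522355 12.883901091239075 36.602593911858925
arm x -19.918080305600906 16.589625939616784
```

View pics/t31.png

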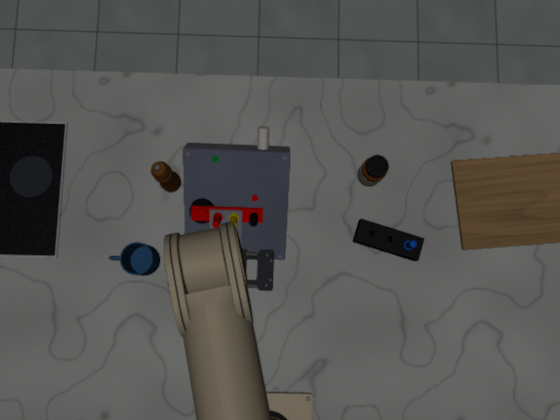

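```bash
python3 -c "
from station import *
print(close_job(), sense()['contact_force'])"
```

```text
the job is handed in; nothing more can be done
the job is handed in; nothing more can be done
```

The cooktop isolator is locked off, and I handed the job in at about 38 s of the 72 s limit. No verdict was reported.

**What I did:** I gripped the handle's post and swung it round until the grip slid on the post at the stop. I then slid the hasp plate up about 37 mm, until its holes measured within about 1 mm of the handle's along the slope. The tool could not tilt, so I tipped each pin to the face's slope against the edge of its stand hole. I then put red in hole 1 and yellow in hole 2, pressed each down until I felt 10 to 15 N, and let go.

**Last checks:**
- **Handle:** straight across at off in the last wrist and top pictures.
- **Pins:** both square to the face. Knob tops measured 83 and 84 mm out from the face, against 83 mm expected for fully seated.
- **Hasp:** the holes are hidden under the pins, so I checked the plate by its grip post. The network put it 59 mm down the slope, against 60 mm expected.
- **Bystanders:** the blue pin, mug, jar and pepper mill all measured within about 5 mm of where they started. That is about as accurate as the networks are.
- **Gripper:** clear of everything. The wrist force read near zero in the last check I printed, just before the final back-off. A force print after handing in returned only the hand-in message.

**Checks that disagreed:**
- The networks put the two pins up to 6 mm down the slope from centre, while the depth readings put them within about 3 mm. Both are inside the 9 mm limit.
- One earlier network check on the top camera gave positions from an old picture, so I ignored it and took a new one.

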